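Weigh the pot at the back of the stock board

ROBOT

A 7-joint arm with a two-finger parallel gripper is mounted at the origin on a cart in front of the work surface, level with it; the furniture and walls round the work are solid. World frame = base frame: x ahead of the robot, y to its left, z up, the work surface at z = 0. Lengths are in m, angles in rad, forces in N, time in s.
With the tool pointing down it reaches from about 0.35 to 0.9 m from the base axis. Payload 8.1 kg.
Tool frame: the origin (TCP) lies on the centre line of the jaws, within the pads' length; the fingertips stand 22 mm ahead of it and the grasp point (between the pads) lies 3 mm ahead of it; z points along the fingers, y is the direction in which the jaws open and shut (so a half turn about z gives the same grasp; the last joint's range is limited). The gripper opens to 92 mm and grips with 3 to 60 N. Pads are 19 mm wide; open, the fingers measure 130 mm over their backs; the gripper's body (75 mm by 190 mm) begins 47 mm behind the grasp point.
Start: joints at [1.126, 0.434, 0.025, 1.573, -0.012, 1.134, -0.075], TCP at [0.209, -0.589, 0.249] pointing down, gripper open.
Joint ranges: [-2.62, 2.62], [-0.44, 2.09], [-1.27, 1.32], [0.08, 2.57], [-1.32, 4.46], [0.12, 2], [-2.74, 2.74]. Speed limits (rad/s): [2.22, 2.22, 3.01, 3.01, 3.14, 3.14, 3.14].

INTERFACE

Orientations are given as a rotation vector (axis times angle).
In Python, from cell import arm gives the robot as it stands.
- The arm moves only by the shell command python3 -m pendant 'ROWS' [FORCE]. ROWS is JSON, a list that holds one entry, the list of rows, each a list of 7 numbers: the shift along the tool's x, y, z in units of 0.04 m (1.0 is 0.04 m), then the turn, a rotation vector about the tool's x, y, z in units of 0.08 rad (1.0 is 0.08 rad), then the closure, from 0 (fully open) to 1 (shut). In form: [[[tx, ty, tz, ax, ay, az, fingers], ...]]. A call has 1 to 20 rows; each row shifts and turns the commanded pose from where the row before left it, along the tool's axes as they then stand; what a row does not reach is not made up. A row lasts 1/12 s, in which the tool goes at most 41.7 mm and 7.16 degrees, less where a joint would pass 70% of its speed; a pose out of reach is approached as far as the arm can. A call with a number of a shift or a turn outside -1 to 1 is refused whole. A call with a gripper value outside its range is refused whole. The fingers move at their own pace and stop on an object; FORCE is the grip in N (left out, the last holds). Time passes only in rows, so rows that do not move let the fingers close. It gives the time, the measured TCP pose, the force and the opening at its end, in the units of the state.
- arm.observe(): the state, without advancing time (a new reading comes with each control period).
- arm.get_image(name): name is "scene" or "top" or "wrist"; returns a dict with "img" (384x512x3 uint8, red, green, blue), "z_map" (384x512 float32, m along the optical axis (not along the pixel's ray), 0 where there is no reading), "K" (3x3 intrinsics, pixels), "R" (3x3) and "t" (3): a world point X has camera coordinates R X + t. Camera axes: x right, y down, z forward; pixel columns grow to the right and rows downward; lengths in m; the calibration is good to about 2 mm. A picture is of the moment at which its call begins.
- arm.sign_off(): hands the job in, once; it reports no verdict.
The state is a dict: "clock": time; "joints": joint angles; "dq": joint speeds; "joint_efforts": joint torques, N m; "position": TCP position; "ee_rot": TCP orientation; "force": force on the tool from outside, world axes, zero at the start; "ft_torque": the same for the moment, N m; "width": opening from 0.0 (shut) to 1.0 (fully open).
Only numpy, scipy, OpenCV 4.12 (cv2) and the standard library are available. Lean on these libraries where they do the work, as an engineer would, in place of code of your own. Each camera call takes 0.05 s, during which the arm holds its last target.

TASK

The small sample pot at the back of the stock board has to go on the balance. First clear the jar and the flat bottle that stand in front of it onto the empty parking tray, leaving the pot where it is; then stand the pot in the middle of the balance pan, and only then put the jar and the bottle back, each on the place on the stock board where it stood at first. Keep everything upright, let go of it all, and leave the other things on the bench alone.

Things in the scene. Friction and masses are not known exactly. Their poses are not given: they have to be found in the camera images.
- jar: Round white plastic jar with a wide red screw cap, upright, 128 mm high. Body 67 mm across up to 104 mm; cap 61 mm across, from 98 to 128 mm above its foot: grasp the cap from above. 0.3 to 0.4 kg. Origin at the centre of its underside, z up. Stands on the left or the right front place of the stock board.
- flat_bottle: Flat upright dosing bottle with a narrow neck, 174 mm high, 0.3 to 0.5 kg. Body 56 mm along its x by 88 mm along its y, up to 112 mm; above it a neck 38 mm by 38 mm from 112 to 158 mm, centred 14 mm to +y of the origin, then a round 34 mm cap to 174 mm: grasp the neck from above, pads at about 140 mm. Origin at the centre of the underside of the body, z up. Stands on the other front place with its long side along the board's x.
- sample_pot: Small round pot with a screw lid, 59 mm high: body 44 mm across, lid 49 mm across from 45 to 59 mm. 0.05 kg. Grasp the lid or body from above. Origin at the centre of its underside. Stands on the back place of the stock board.
- stock_board: Flat aluminium board without a rim, fixed, 190 mm (its x, front to back) by 165 mm (its y), 6 mm thick, with three flat dark pads that mark the places: two front ones centred at about (-30, +38) and (-30, -38) mm and the back one at about (+45, 0) mm in its frame. Origin at the centre of its underside, x pointing away from the robot (turned up to 0.2 rad), z up.
- parking_tray: Empty flat grey plastic tray, fixed, 190 mm (its x, front to back) by 135 mm (its y), floor 4 mm, rim 10 mm high and 4 mm thick. Room for the jar and the flat bottle one behind the other, for instance at x = -45 and +45 mm (bottle with its long side along the tray's y). Origin at the centre of its underside, x pointing away from the robot (turned up to 0.2 rad).
- balance: Small white bench balance, fixed, 160 mm by 140 mm, with a round steel pan 96 mm across whose top is 50 mm above the bench; display and keys on the side towards the robot. Origin on the bench exactly under the centre of the pan, x pointing away from the robot (turned up to 0.2 rad); the housing reaches from -102 to +58 mm in x and 70 mm to either side.
- weigh_boats: Bystander: stack of white weighing boats, 60 x 61 x 21 mm. Leave alone.
- cuvette_box: Bystander: small white carton, 76 x 51 x 42 mm. Leave alone.
- timer: Bystander: flat square timer, 63 x 63 x 20 mm. Leave alone.

How it is judged:
By the outcome, as a careful person would: the job done as asked, in the order asked, and still so for the second after the job is handed in, with the robot touching nothing.
It also fails if it takes over 144 s, if anything falls off the work surface, if the arm or the gripper's body presses on something with over 40 N, if the wrist force passes 120 N, or if a joint passes its speed limit or range.

## Working session

There is one attempt and no reset: what is moved stays moved. The work goes in short steps, Python scripts to look and compute and a shell command to move; the robot and the scene stay as the last step left them, time stands still between calls to the robot, and variables do not carry over. Pictures are saved under pics/ and viewed, and the job is handed in when it is done.

```bash
ls; mkdir -p pics; python3 - <<'E'
from cell import arm
import cv2,numpy as np
s=arm.observe();print(s)
for n in ["scene","top","wrist"]:
    d=arm.get_image(n);cv2.imwrite(f"pics/{n}0.png",d["img"][:,:,::-1])
    np.savez(f"{n}0.npz",**d);print(n,d["K"].tolist(),d["R"].round(4).tolist(),d["t"].round(4).tolist())
E
```

```text
pics
{'clock': 0.0, 'joints': array([ 1.12640227,  0.43523808,  0.02497349,  1.57412689, -0.01157351,
        1.13398899, -0.07508889]), 'dq': array([ 0.00033385, -0.00055795, -0.00086212,  0.0009391 ,  0.00075347,
       -0.00060726, -0.00050574]), 'joint_efforts': array([ 1.54472647e-03, -6.67846942e+01,  9.85511206e-01, -3.14451957e+01,
       -6.05343212e-02,  4.29864856e-02,  1.98214002e-04]), 'position': array([ 0.20926131, -0.58840613,  0.24792406]), 'ee_rot': array([-3.09430796e+00, -5.33940092e-01,  6.93505898e-04]), 'force': array([-0.50652125,  0.42616535, -0.77328671]), 'ft_torque': array([ 0.00682661,  0.02392858, -0.0044105 ]), 'width': 1.0010541319861095}
scene [[414.1456962746462, 0.0, 256.1278049134882], [0.0, 414.1456962746462, 191.24603628614568], [0.0, 0.0, 1.0]] [[0.5953, -0.8032, -0.0214], [-0.3903, -0.2658, -0.8815], [0.7024, 0.5331, -0.4717]] [-0.3944, 0.2152, 1.4493]
top [[447.4417800162799, 0.0, 257.55931507194833], [0.0, 447.4417800162799, 191.26468112780844], [0.0, 0.0, 1.0]] [[-0.0286, -0.9995, -0.0094], [-0.9941, 0.0294, -0.1045], [0.1047, 0.0063, -0.9945]] [-0.0772, 0.5733, 1.5054]
wrist [[268.8323376337593, 0.0, 258.71921412511836], [0.0, 268.8323376337593, 195.26715512465904], [0.0, 0.0, 1.0]] [[0.3351, -0.9422, -0.0033], [-0.904, -0.3225, 0.2805], [-0.2654, -0.0911, -0.9598]] [-0.6226, -0.0338, 0.3908]
```

View pics/top0.png

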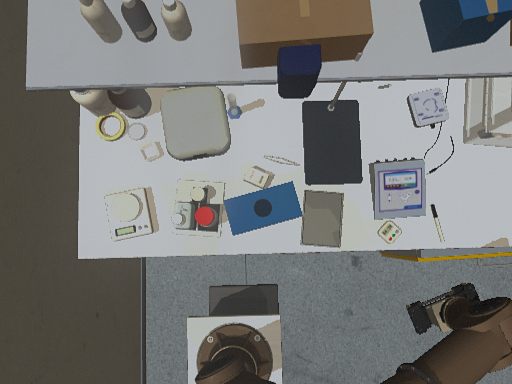

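View pics/scene0.png

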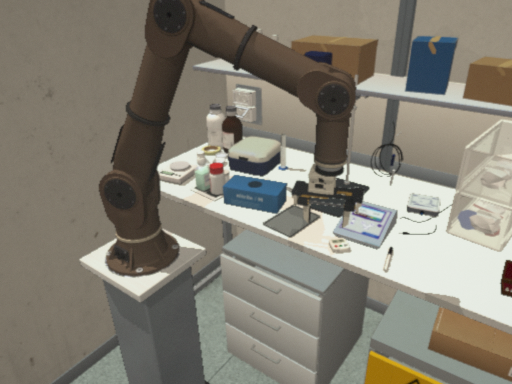

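View pics/wrist0.png

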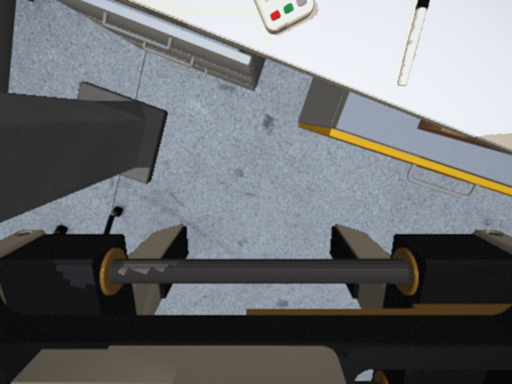

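```bash
cat > h.py <<'E'
import numpy as np,cv2
def cloud(d):
    z=d["z_map"];K=d["K"];v,u=np.mgrid[:z.shape[0],:z.shape[1]]
    c=np.stack([(u-K[0,2])/K[0,0]*z,(v-K[1,2])/K[1,1]*z,z],-1)
    return (c-d["t"])@d["R"]
def ray(d,u,v,h):
    K=d["K"];r=np.array([(u-K[0,2])/K[0,0],(v-K[1,2])/K[1,1],1.])@d["R"];o=-d["R"].T@d["t"]
    return o+r*(h-o[2])/r[2]
E
python3 - <<'E'
import numpy as np,cv2
from h import *
d=dict(np.load("top0.npz"));P=cloud(d)
np.save("P.npy",P)
for n,u,v in [("bench",290,240),("jar",206,216),("neck",180,218),("pot",199,192),("pan",127,206),("blue",290,195),("blue2",240,220),("tray",322,220),("boats?",258,176),("shelf",200,60),("bluebox",298,70),("case",195,125),("black",330,140)]:
    print(n,P[v,u].round(3))
im=d["img"][160:260,90:360,::-1]
cv2.imwrite("pics/z1.png",cv2.resize(im,None,fx=2.96,fy=2.96,interpolation=cv2.INTER_CUBIC))
h=P[...,2][160:260,90:360]
cv2.imwrite("pics/z2.png",cv2.applyColorMap(cv2.resize(np.clip(h/0.2*255,0,255).astype(np.uint8),None,fx=2.96,fy=2.96,interpolation=0),cv2.COLORMAP_JET))
E
```

```text
bench [ 0.401 -0.201  0.001]
jar [0.486 0.072 0.128]
neck [0.479 0.146 0.18 ]
pot [0.571 0.103 0.063]
pan [0.532 0.35  0.045]
blue [ 0.55  -0.201  0.083]
blue2 [ 0.472 -0.034  0.083]
tray [ 0.467 -0.314  0.002]
boats? [ 0.621 -0.097  0.044]
shelf [0.87  0.042 0.45 ]
bluebox [ 0.789 -0.197  0.569]
case [0.788 0.106 0.111]
black [ 0.745 -0.352  0.018]
```

View pics/z1.png

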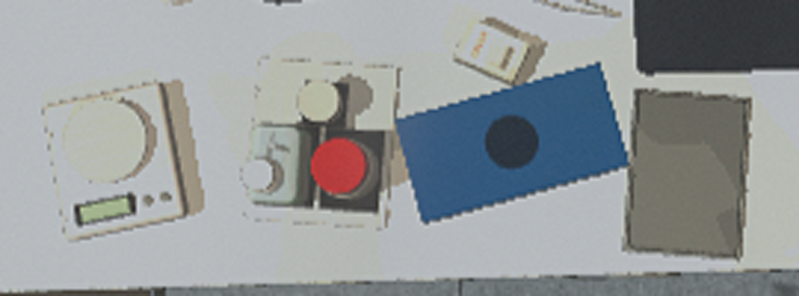

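View pics/z2.png

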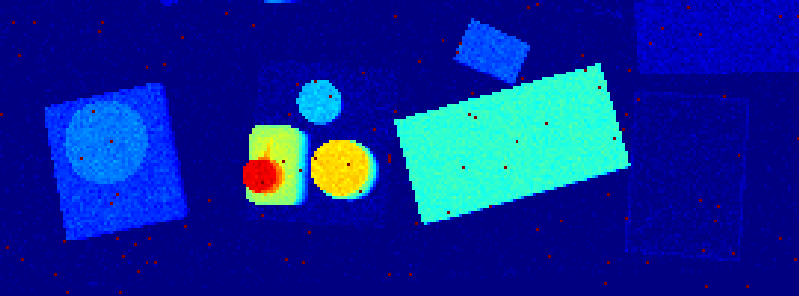

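```bash
cat > meas.py <<'E'
import numpy as np,cv2
from h import *
def comp(d,P,lo,hi,xy,rad,ero=0):
    m=((P[...,2]>lo)&(P[...,2]<hi)&(np.hypot(P[...,0]-xy[0],P[...,1]-xy[1])<rad)).astype(np.uint8)
    m=cv2.medianBlur(m*255,3)
    n,l,s,c=cv2.connectedComponentsWithStats(m)
    k=1+np.argmax(s[1:,4]);m=(l==k).astype(np.uint8)
    return m,c[k]
def topo(d,m,h):
    c=max(cv2.findContours(m,cv2.RETR_EXTERNAL,cv2.CHAIN_APPROX_NONE)[0],key=len)[:,0,:]
    W=np.array([ray(d,u,v,h)[:2] for u,v in c])
    (r)=cv2.minAreaRect((W*1000).astype(np.float32))
    return W,r
E
python3 - <<'E'
import numpy as np,cv2
from meas import *
d=dict(np.load("top0.npz"));P=np.load("P.npy")
for n,lo,hi,xy,rad,h in [("jarcap",.122,.145,(.486,.072),.06,.134),("botcap",.165,.2,(.479,.146),.04,.18),("botbody",.108,.125,(.49,.14),.07,.118),("pot",.058,.075,(.571,.103),.04,.065),("pan",.042,.06,(.532,.35),.06,.05),("blue",.07,.1,(.51,-.1),.16,.083),("cuv",.03,.06,(.62,-.1),.06,.042)]:
    m,c=comp(d,P,lo,hi,xy,rad);W,r=topo(d,m,h)
    print(n,m.sum(),"centroid",ray(d,*c,h).round(4),"rect",np.round(r[0],1),np.round(r[1],1),round(r[2],1),"medz",np.median(P[m>0][:,2]).round(4))
E
```

```text
jarcap 287 centroid [0.4861 0.0781 0.134 ] rect [485.8  78.1] [57.5 57.3] 88.3 medz 0.132
botcap 100 centroid [0.4777 0.1555 0.18  ] rect [476.6 155.5] [30.9 30.9] 89.4 medz 0.1782
botbody 149 centroid [0.5053 0.148  0.118 ] rect [493.6 152.6] [42.  67.8] 89.3 medz 0.1126
pot 161 centroid [0.5648 0.108  0.065 ] rect [565.6 109.1] [47.1 43.8] 88.3 medz 0.063
pan 624 centroid [0.527  0.3549 0.05  ] rect [526.8 354.2] [92.2 91.5] 88.3 medz 0.0488
blue 2643 centroid [ 0.5095 -0.1082  0.083 ] rect [ 509.8 -108.5] [120.4 239.6] 14.0 medz 0.0839
cuv 322 centroid [ 0.6192 -0.0893  0.042 ] rect [619.2 -89.3] [74.6 51. ] 65.0 medz 0.0407
```

```bash
python3 - <<'E'
import numpy as np,cv2
from meas import *
d=dict(np.load("top0.npz"))
f=2.96
def w(pts,h):
    Q=np.array([ray(d,90+(u+.5)/f-.5,160+(v+.5)/f-.5,h)[:2] for u,v in pts]);return Q
for n,pts,h in [("board",[(258,56),(400,66),(387,231),(245,219)],.006),("tray",[(636,90),(750,98),(740,260),(625,250)],.01),("bal",[(44,105),(160,82),(187,216),(68,240)],.04)]:
    Q=w(pts,h);print(n,Q.round(3).tolist(),"c",Q.mean(0).round(4));
    print(" sides",np.linalg.norm(np.roll(Q,-1,0)-Q,axis=1).round(3), "yaw",[round(float(np.arctan2(*(a-b)[::-1])),3) for a,b in((Q[0],Q[3]),(Q[1],Q[2]))], [round(float(np.arctan2(-(a-b)[0],(a-b)[1])),3) for a,b in((Q[0],Q[1]),(Q[3],Q[2]))])
E
```

```text
board [[0.626, 0.187], [0.609, 0.02], [0.416, 0.039], [0.435, 0.205]] c [0.5216 0.1127]
 sides [0.169 0.194 0.167 0.192] yaw [-0.089, -0.099] [-0.101, -0.112]
tray [[0.572, -0.257], [0.559, -0.39], [0.371, -0.369], [0.386, -0.237]] c [ 0.4721 -0.3132]
 sides [0.134 0.189 0.133 0.187] yaw [-0.108, -0.11] [-0.1, -0.115]
bal [[0.572, 0.429], [0.595, 0.295], [0.44, 0.264], [0.416, 0.4]] c [0.5055 0.347 ]
 sides [0.136 0.158 0.138 0.158] yaw [0.182, 0.195] [0.168, 0.17]
```

```bash
cat > plan.py <<'E'
# usage: plan.py x y z [yaw] -> remaining shift in tool axes/units and turn
import sys,numpy as np
from cell import arm
from scipy.spatial.transform import Rotation as Ro
s=arm.observe();R=Ro.from_rotvec(s["ee_rot"]);M=R.as_matrix()
yaw=np.arctan2(M[1,0],M[0,0])
print("t",round(s["clock"],2),"pos",s["position"].round(4),"yaw",round(yaw,4),"tilt",np.degrees(np.arccos(-M[2,2])).round(2),"F",s["force"].round(1),"w",round(s["width"]*92,1),"q",s["joints"].round(2))
if len(sys.argv)>3:
    g=np.array(list(map(float,sys.argv[1:4])));
    if len(sys.argv)>4: y2=float(sys.argv[4])
    else: y2=yaw
    T=np.array([[np.cos(y2),np.sin(y2),0],[np.sin(y2),-np.cos(y2),0],[0,0,-1]])
    dr=(R.inv()*Ro.from_matrix(T)).as_rotvec()
    dp=M.T@(g-s["position"])/0.04
    dp2=T.T@(g-s["position"])/0.04
    print("shift(tool now)",dp.round(3),"turn",(dr/0.08).round(3),"shift(after turn)",dp2.round(3))
E
python3 -m pendant '[[[0,0,-0.5,0,0,-1,0],[0,0,-0.5,0,0,-1,0],[0,0,-0.5,0,0,-1,0],[0,0,0,0,0,-1,0],[0,0,0,0,0,-1,0],[0,0,0,0,0,-1,0],[0,0,0,0,0,-1,0],[0,0,0,0,0,-1,0],[0,0,0,0,0,-1,0],[0,0,0,0,0,-1,0],[0,0,0,0,0,-1,0],[0,0,0,0,0,-1,0],[0,0,0,0,0,-1,0],[0,0,0,0,0,-1,0],[0,0,0,0,0,0,0],[0,0,0,0,0,0,0]]]'
python3 plan.py 0.40 0.155 0.30 1.47
```

```text
clock: 1.48
position: [0.2093, -0.5888, 0.3085]
ee_rot: [-2.342, -2.094, -0.0]
force: [-0.2, -0.2, 0.5]
width: 1.002
t 1.48 pos [ 0.2093 -0.5888  0.3085] yaw 1.4591 tilt 0.03 F [-0.2 -0.2  0.5] w 92.1 q [ 1.28  0.41 -0.2   1.47  0.08  1.27  0.96]
shift(tool now) [19.01   2.665  0.221] turn [-0.001 -0.006 -0.136] shift(after turn) [18.98   2.871  0.212]
```

```bash

python3 -m pendant '[[[0.5,0.1,0,0,0,-0.136,0],[0.9,0.12,0,0,0,0,0],[0.9,0.12,0,0,0,0,0],[1,0.15,0,0,0,0,0],[1,0.15,0,0,0,0,0],[1,0.15,0,0,0,0,0],[1,0.15,0,0,0,0,0],[1,0.15,0,0,0,0,0],[1,0.15,0,0,0,0,0],[1,0.15,0,0,0,0,0],[1,0.15,0,0,0,0,0],[1,0.15,0,0,0,0,0],[1,0.15,0,0,0,0,0],[1,0.15,0,0,0,0,0],[1,0.15,0,0,0,0,0],[1,0.15,0,0,0,0,0],[1,0.15,0,0,0,0,0],[1,0.15,0,0,0,0,0],[0.9,0.15,0,0,0,0,0],[0.8,0.13,0,0,0,0,0]]]'
python3 -m pendant '[[[0,0,0,0,0,0,0],[0,0,0,0,0,0,0],[0,0,0,0,0,0,0]]]'
python3 plan.py 0.478 0.155 0.30 1.47
python3 - <<'E'
from cell import arm
import cv2,numpy as np
d=arm.get_image("wrist");cv2.imwrite("pics/wrist1.png",d["img"][:,:,::-1]);np.savez("wrist1.npz",**d);print(-d["R"].T@d["t"],d["R"][2])
E
```

```text
clock: 3.15
position: [0.3986, 0.1586, 0.309]
ee_rot: [2.331, 2.106, 0.002]
force: [0.4, -0.5, 0.1]
width: 1.004
clock: 3.4
position: [0.3982, 0.1559, 0.3084]
ee_rot: [-2.329, -2.108, 0.001]
force: [-0.3, -1.2, -0.2]
width: 0.997
t 3.4 pos [0.3982 0.1559 0.3084] yaw 1.4714 tilt 0.05 F [-0.3 -1.2 -0.2] w 91.7 q [ 0.39  0.17 -0.98  1.87  0.15  1.18 -0.75]
shift(tool now) [0.176 1.988 0.209] turn [-0.01   0.005  0.018] shift(after turn) [0.179 1.987 0.211]
[0.40672664 0.2327349  0.44294767] [-0.02855559 -0.27827722 -0.96007623]
```

View pics/wrist1.png

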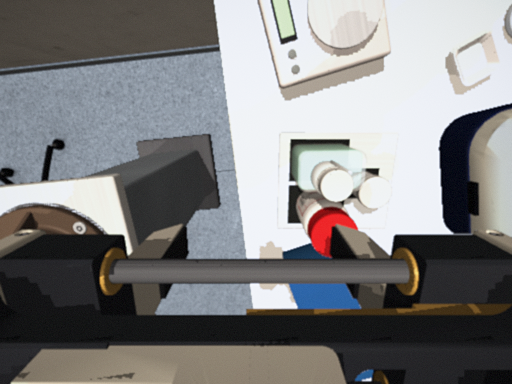

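```bash
python3 - <<'E'
import numpy as np,cv2
from meas import *
d=dict(np.load("wrist1.npz"));P=cloud(d)
for n,lo,hi,xy,rad,h in [("botcap",.165,.2,(.478,.155),.04,.18),("jarcap",.122,.145,(.486,.078),.05,.134),("botbody",.108,.125,(.495,.152),.07,.118),("pot",.058,.075,(.565,.108),.04,.065),("pan",.042,.06,(.527,.355),.06,.05)]:
    m,c=comp(d,P,lo,hi,xy,rad);W,r=topo(d,m,h)
    print(n,m.sum(),"centroid",ray(d,*c,h).round(4),"rect",np.round(r[0],1),np.round(r[1],1),round(r[2],1),"medz",np.median(P[m>0][:,2]).round(4))
im=d["img"][120:240,260:420,::-1]
cv2.imwrite("pics/w1z.png",cv2.resize(im,None,fx=5,fy=5,interpolation=cv2.INTER_CUBIC))
for u,v,h in [(280,132,.006),(399,135,.006)]: print(ray(d,u,v,h).round(4))
E
```

```text
botcap 923 centroid [0.4768 0.1601 0.18  ] rect [477.  159.8] [33.  35.8] 23.1 medz 0.1778
jarcap 1015 centroid [0.4781 0.0898 0.134 ] rect [480.   87.6] [59.5 47.9] 46.0 medz 0.1319
botbody 820 centroid [0.4973 0.1645 0.118 ] rect [491.6 158.7] [42.4 71.1] 84.3 medz 0.111
pot 836 centroid [0.5642 0.1108 0.065 ] rect [564.5 110.3] [47.5 47. ] 58.9 medz 0.0633
pan 2995 centroid [0.5255 0.3399 0.05  ] rect [525.3 335.4] [54.2 94.8] 84.3 medz 0.0489
[0.4376 0.2066 0.006 ]
[0.6254 0.1833 0.006 ]
```

View pics/w1z.png

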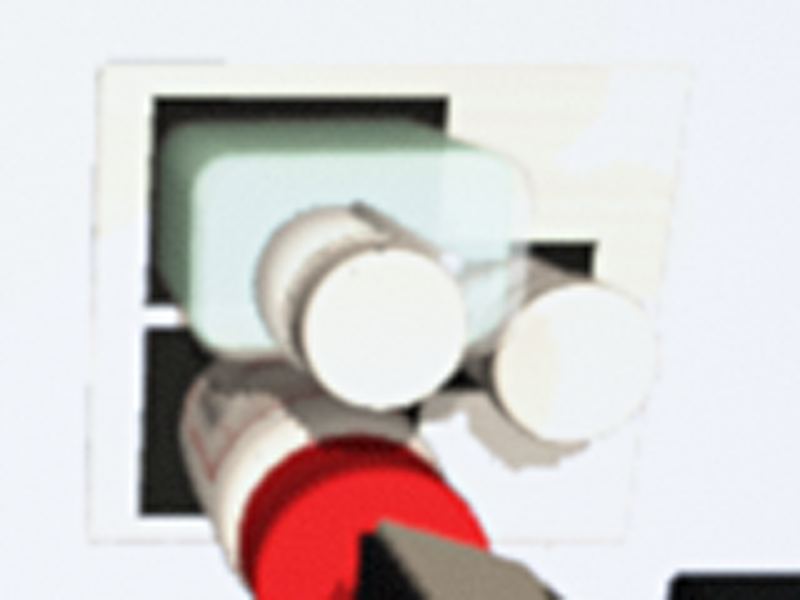

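```bash

python3 -m pendant '[[[0.0,0.3,0,0,0,0.1,0],[0,0.5,0,0,0,0,0],[0,0.5,0,0,0,0,0],[0.1,0.4,0,0,0,0,0],[0.1,0.25,0,0,0,0,0],[0,0,0.5,0,0,0,0],[0,0,0.5,0,0,0,0],[0,0,0.5,0,0,0,0],[0,0,0.3,0,0,0,0],[0,0,0,0,0,0,0],[0,0,0,0,0,0,0],[0,0,0,0,0,0,0]]]'
python3 plan.py 0.477 0.158 0.149 1.46
```

```text
clock: 4.45
position: [0.4774, 0.1562, 0.2378]
ee_rot: [2.336, 2.1, 0.002]
force: [0.2, 0.1, 0.2]
width: 1.002
t 4.45 pos [0.4774 0.1562 0.2378] yaw 1.4642 tilt 0.08 F [0.2 0.1 0.2] w 92.1 q [ 0.27  0.39 -0.9   1.83  0.34  1.09 -0.86]
shift(tool now) [ 0.042 -0.019  2.22 ] turn [ 0.016 -0.008  0.052] shift(after turn) [ 0.044 -0.016  2.22 ]
```

```bash

python3 -m pendant '[[[0.04,0,0.4,0,0,0,0],[0,0,0.5,0,0,0,0],[0,0,0.5,0,0,0,0],[0,0,0.4,0,0,0,0],[0,0,0.3,0,0,0,0],[0,0,0.12,0,0,0,0],[0,0,0,0,0,0,0],[0,0,0,0,0,0,0],[0,0,0,0,0,0,0.1],[0,0,0,0,0,0,0.3]]]' 25
python3 plan.py 0.477 0.158 0.149 1.46
python3 - <<'E'
from cell import arm
import cv2,numpy as np
for n in ["wrist","scene"]:
  d=arm.get_image(n);cv2.imwrite(f"pics/{n}2.png",d["img"][:,:,::-1])
E
```

```text
clock: 5.28
position: [0.4776, 0.1578, 0.1489]
ee_rot: [2.336, 2.1, 0.002]
force: [0.1, -0.7, -0.5]
width: 0.902
t 5.28 pos [0.4776 0.1578 0.1489] yaw 1.4645 tilt 0.09 F [ 0.1 -0.7 -0.5] w 83.0 q [ 0.2   0.49 -0.84  1.94  0.46  0.91 -0.97]
shift(tool now) [ 0.003 -0.015 -0.004] turn [ 0.019 -0.007  0.056] shift(after turn) [ 0.003 -0.015 -0.004]
```

View pics/wrist2.png

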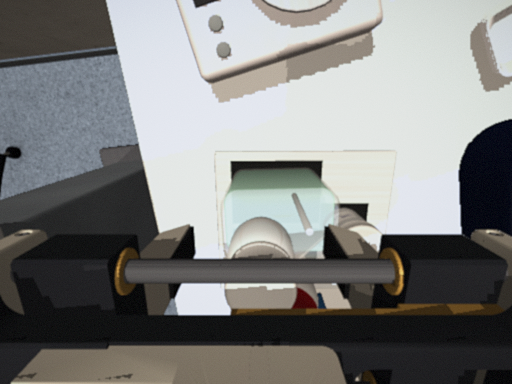

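```bash

python3 -m pendant '[[[0,0,0,0,0,0,0.5],[0,0,0,0,0,0,0.6],[0,0,0,0,0,0,0.7],[0,0,0,0,0,0,1],[0,0,0,0,0,0,1],[0,0,0,0,0,0,1],[0,0,0,0,0,0,1],[0,0,0,0,0,0,1],[0,0,0,0,0,0,1]]]' 30
python3 plan.py 0.477 0.158 0.149 1.46
```

```text
clock: 6.13
position: [0.4769, 0.1575, 0.1478]
ee_rot: [-2.336, -2.1, 0.0]
force: [0.2, 0.4, -1.4]
width: 0.4
t 6.13 pos [0.4769 0.1575 0.1478] yaw 1.4647 tilt 0.01 F [ 0.2  0.4 -1.4] w 36.8 q [ 0.2   0.49 -0.84  1.94  0.46  0.91 -0.97]
shift(tool now) [ 0.012  0.    -0.029] turn [-0.003  0.     0.059] shift(after turn) [ 0.012  0.    -0.029]
```

```bash

python3 -m pendant '[[[0,0,-0.1,0,0,0,1],[0,0,-0.25,0,0,0,1],[0,0,-0.4,0,0,0,1],[0,0,-0.5,0,0,0,1],[0,0,-0.5,0,0,0,1],[0,0,-0.5,0,0,0,1],[0,0,-0.5,0,0,0,1],[0,0,-0.4,0,0,0,1],[0,0,-0.3,0,0,0,1],[0,0,-0.2,0,0,0,1],[0,0,0,0,0,0,1],[0,0,0,0,0,0,1]]]' 35
python3 plan.py 0.42 -0.31 0.29 -0.105
python3 - <<'E'
from cell import arm
import cv2,numpy as np
d=arm.get_image("scene");cv2.imwrite(f"pics/scene3.png",d["img"][:,:,::-1])
E
```

```text
clock: 7.13
position: [0.4769, 0.1573, 0.2937]
ee_rot: [2.336, 2.1, -0.001]
force: [-0.3, 0.5, -4.2]
width: 0.397
t 7.13 pos [0.4769 0.1573 0.2937] yaw 1.4645 tilt 0.02 F [-0.3  0.5 -4.2] w 36.5 q [ 0.3   0.33 -0.93  1.74  0.29  1.21 -0.81]
shift(tool now) [-11.769  -0.174   0.096] turn [2.0000e-03 5.0000e-03 1.9619e+01] shift(after turn) [-0.189 11.768  0.092]
```

View pics/scene3.png

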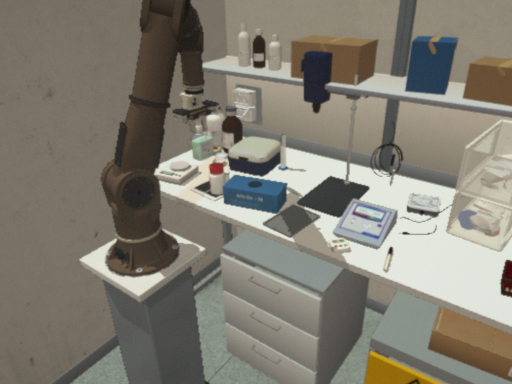

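```bash

python3 -m pendant '[[[-0.2,0.05,0,0,0,0,1],[-0.4,0.1,0,0,0,0,1],[-0.6,0.12,0,0,0,0,1],[-0.8,0.16,0,0,0,0,1],[-0.8,0.16,0,0,0,0,1],[-0.8,0.16,0,0,0,0,1],[-0.8,0.16,0,0,0,0,1],[-0.8,0.16,0,0,0,0,1],[-0.8,0.16,0,0,0,0,1],[-0.8,0.16,0,0,0,0,1],[-0.8,0.16,0,0,0,0,1],[-0.8,0.16,0,0,0,0,1],[-0.8,0.16,0,0,0,0,1],[-0.8,0.16,0,0,0,0,1],[-0.6,0.12,0,0,0,0,1],[-0.5,0.07,0,0,0,0,1],[-0.3,0.04,0,0,0,0,1],[0,0,0,0,0,0,1],[0,0,0,0,0,0,1]]]'
python3 -m pendant '[[[0,0,0,0,0,0.3,1],[0,0,0,0,0,0.6,1],[0,0,0,0,0,1,1],[0,0,0,0,0,1,1],[0,0,0,0,0,1,1],[0,0,0,0,0,1,1],[0,0,0,0,0,1,1],[0,0,0,0,0,1,1],[0,0,0,0,0,1,1],[0,0,0,0,0,1,1],[0,0,0,0,0,1,1],[0,0,0,0,0,1,1],[0,0,0,0,0,1,1],[0,0,0,0,0,1,1],[0,0,0,0,0,1,1],[0,0,0,0,0,1,1],[0,0,0,0,0,1,1],[0,0,0,0,0,1,1],[0,0,0,0,0,1,1],[0,0,0,0,0,1,1]]]'
python3 -m pendant '[[[0,0,0,0,0,0.5,1],[0,0,0,0,0,0.3,1],[0,0,0,0,0,0,1],[0,0,0,0,0,0,1]]]'
python3 plan.py 0.5185 -0.304 0.146 -0.108
python3 - <<'E'
from cell import arm
import cv2,numpy as np
d=arm.get_image("wrist");cv2.imwrite(f"pics/wrist3.png",d["img"][:,:,::-1]);np.savez("wrist3.npz",**d)
E
```

```text
clock: 8.77
position: [0.518, -0.3056, 0.293]
ee_rot: [-2.336, -2.098, 0.0]
force: [0.4, 0.8, -3.2]
width: 0.393
clock: 10.43
position: [0.5189, -0.3035, 0.2941]
ee_rot: [-3.14, 0.078, -0.0]
force: [-0.3, 0.2, -3.7]
width: 0.393
clock: 10.77
position: [0.5187, -0.3045, 0.294]
ee_rot: [-3.137, 0.172, -0.0]
force: [-1.1, -0.5, -4.0]
width: 0.396
t 10.77 pos [ 0.5187 -0.3045  0.294 ] yaw -0.1093 tilt 0.01 F [-1.1 -0.5 -4. ] w 36.5 q [ 0.74  0.4  -0.42  1.54  0.17  1.24 -1.39]
shift(tool now) [-0.008 -0.012  3.7  ] turn [-0.002 -0.001 -0.016] shift(after turn) [-0.008 -0.013  3.7  ]
```

View pics/wrist3.png

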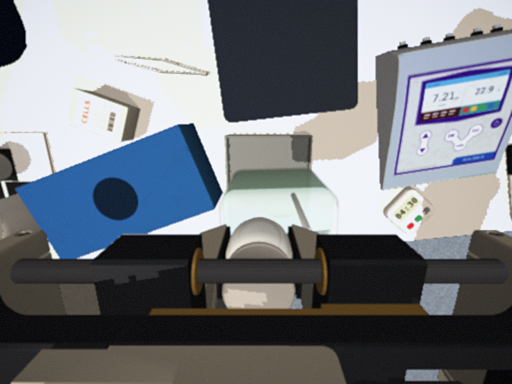

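```bash
python3 - <<'E'
import numpy as np
from h import *
d=dict(np.load("wrist3.npz"))
for u,v in [(226,135),(311,135),(223,165),(313,165)]: print(ray(d,u,v,.01).round(4))
E
```

```text
[ 0.5738 -0.2582  0.01  ]
[ 0.5597 -0.3868  0.01  ]
[ 0.5287 -0.2469  0.01  ]
[ 0.5133 -0.3874  0.01  ]
```

```bash

python3 -m pendant '[[[0,0,0.2,0,0,0,1],[0,0,0.4,0,0,0,1],[0,0,0.5,0,0,0,1],[0,0,0.5,0,0,0,1],[0,0,0.5,0,0,0,1],[0,0,0.5,0,0,0,1],[0,0,0.4,0,0,0,1],[0,0,0.25,0,0,0,1],[0,0,0.15,0,0,0,1],[0,0,0.1,0,0,0,1],[0,0,0.05,0,0,0,1],[0,0,0,0,0,0,1],[0,0,0,0,0,0,1],[0,0,0,0,0,0,1]]]'
python3 -m pendant '[[[0,0,0.04,0,0,0,1],[0,0,0.04,0,0,0,1],[0,0,0,0,0,0,1],[0,0,0,0,0,0,1]]]'
python3 plan.py 0.5185 -0.304 0.146 -0.108
```

```text
clock: 11.98
position: [0.519, -0.3057, 0.1527]
ee_rot: [3.136, -0.175, 0.002]
force: [-0.5, 0.4, -3.6]
width: 0.398
clock: 12.32
position: [0.5185, -0.3055, 0.1487]
ee_rot: [-3.137, 0.175, 0.0]
force: [-0.8, 0.0, -4.2]
width: 0.394
t 12.32 pos [ 0.5185 -0.3055  0.1487] yaw -0.1114 tilt 0.01 F [-0.8  0.  -4.2] w 36.3 q [ 0.72  0.53 -0.4   1.72  0.24  0.94 -1.46]
shift(tool now) [-0.004 -0.036  0.066] turn [-0.     0.002 -0.043] shift(after turn) [-0.004 -0.036  0.066]
```

```bash

python3 -m pendant '[[[0,0,0.03,0,0,0,1],[0,0,0.03,0,0,0,1],[0,0,0,0,0,0,1],[0,0,0,0,0,0,1]]]'
python3 -m pendant '[[[0,0,0.02,0,0,0,1],[0,0,0,0,0,0,1],[0,0,0,0,0,0,1]]]'
```

```text
clock: 12.65
position: [0.5185, -0.3055, 0.1462]
ee_rot: [-3.137, 0.175, 0.0]
force: [0.3, -0.2, -4.5]
width: 0.391
clock: 12.9
position: [0.519, -0.3055, 0.1459]
ee_rot: [3.136, -0.175, 0.001]
force: [-0.6, 1.3, 0.3]
width: 0.397
```

```bash

python3 -m pendant '[[[0,0,0,0,0,0,0.5],[0,0,0,0,0,0,0.4],[0,0,0,0,0,0,0.2],[0,0,0,0,0,0,0],[0,0,0,0,0,0,0],[0,0,0,0,0,0,0],[0,0,0,0,0,0,0],[0,0,-0.2,0,0,0,0],[0,0,-0.5,0,0,0,0],[0,0,-0.7,0,0,0,0],[0,0,-0.7,0,0,0,0],[0,0,-0.6,0,0,0,0],[0,0,-0.5,0,0,0,0],[0,0,-0.4,0,0,0,0],[0,0,-0.2,0,0,0,0],[0,0,0,0,0,0,0],[0,0,0,0,0,0,0]]]'
python3 plan.py 0.487 0.079 0.25 -0.108
python3 - <<'E'
from cell import arm
import cv2,numpy as np
d=arm.get_image("top");cv2.imwrite(f"pics/top4.png",cv2.resize(d["img"][150:270,80:380,::-1],None,fx=2.6,fy=2.6,interpolation=2));np.savez("top4.npz",**d)
E
```

```text
clock: 14.32
position: [0.5185, -0.3054, 0.2974]
ee_rot: [3.137, -0.175, 0.0]
force: [-0.2, 1.0, -0.1]
width: 1.001
t 14.32 pos [ 0.5185 -0.3054  0.2974] yaw -0.1114 tilt 0.01 F [-0.2  1.  -0.1] w 92.1 q [ 0.74  0.4  -0.42  1.53  0.17  1.24 -1.39]
shift(tool now) [-1.851 -9.464  1.183] turn [ 0.002 -0.001 -0.043] shift(after turn) [-1.818 -9.47   1.185]
```

View pics/top4.png

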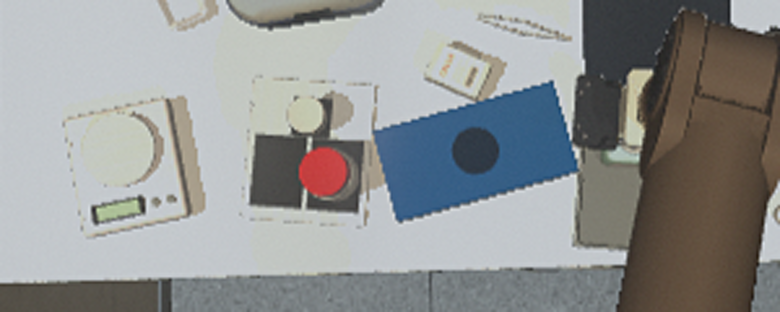

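```bash

python3 -m pendant '[[[0,0,0,0,0,-1,0],[0,0,0,0,0,-1,0],[0,0,0,0,0,-1,0],[0,0,0,0,0,-1,0],[0,0,0,0,0,-1,0],[0,0,0,0,0,0,0]]]'
python3 plan.py 0.487 0.079 0.25 0.29
```

```text
clock: 14.87
position: [0.5179, -0.3054, 0.2959]
ee_rot: [-3.106, -0.457, 0.003]
force: [0.3, 0.3, -0.2]
width: 1.002
t 14.87 pos [ 0.5179 -0.3054  0.2959] yaw 0.2924 tilt 0.15 F [ 0.3  0.3 -0.2] w 92.2 q [ 0.8   0.42 -0.51  1.53  0.21  1.25 -1.02]
shift(tool now) [ 2.031 -9.422  1.163] turn [-0.024  0.022  0.03 ] shift(after turn) [ 2.006 -9.429  1.148]
```

```bash

python3 -m pendant '[[[0.1,-0.3,0,0,0,0,0],[0.14,-0.7,0,0,0,0,0],[0.2,-0.9,0,0,0,0,0],[0.2,-0.9,0,0,0,0,0],[0.2,-0.9,0,0,0,0,0],[0.2,-0.9,0,0,0,0,0],[0.2,-0.9,0.1,0,0,0,0],[0.2,-0.9,0.2,0,0,0,0],[0.2,-0.9,0.2,0,0,0,0],[0.2,-0.9,0.2,0,0,0,0],[0.1,-0.7,0.2,0,0,0,0],[0.07,-0.5,0.2,0,0,0,0],[0,0,0,0,0,0,0],[0,0,0,0,0,0,0],[0,0,0,0,0,0,0]]]'
python3 plan.py 0.487 0.079 0.122 0.29
python3 - <<'E'
from cell import arm
import cv2,numpy as np
from meas import *
d=arm.get_image("wrist");cv2.imwrite(f"pics/wrist5.png",d["img"][:,:,::-1]);np.savez("wrist5.npz",**d)
for dd in [d,dict(np.load("top4.npz"))]:
  P=cloud(dd)
  m=((P[...,2]>.12)&(P[...,2]<.15)&(np.hypot(P[...,0]-.486,P[...,1]-.078)<.06)).astype(np.uint8)
  i=dd["img"].astype(int);m&=((i[...,0]>120)&(i[...,1]<80)).astype(np.uint8)
  W,r=topo(dd,m,.134);print(m.sum(),r)
  for n,lo,hi,xy,rad,h in [("pot",.058,.075,(.565,.108),.04,.065)]:
    m,c=comp(dd,P,lo,hi,xy,rad);W,r=topo(dd,m,h);print(n,ray(dd,*c,h).round(4),r)
E
```

```text
clock: 16.12
position: [0.4883, 0.0776, 0.2533]
ee_rot: [3.109, 0.45, -0.001]
force: [0.1, -0.2, -0.1]
width: 0.998
t 16.12 pos [0.4883 0.0776 0.2533] yaw 0.2872 tilt 0.04 F [ 0.1 -0.2 -0.1] w 91.8 q [ 0.28  0.3  -0.68  1.83  0.21  1.08 -1.76]
shift(tool now) [-0.02  -0.044  3.283] turn [ 0.005  0.008 -0.035] shift(after turn) [-0.022 -0.043  3.283]
2660 ((489.4309387207031, 79.99676513671875), (58.70264434814453, 56.90494918823242), 18.150259017944336)
pot [0.5662 0.1096 0.065 ] ((565.8397216796875, 109.49903869628906), (47.01429748535156, 47.20070266723633), 16.461332321166992)
267 ((487.3931884765625, 78.1007080078125), (57.47631072998047, 54.08549880981445), 88.34307861328125)
pot [0.5653 0.1088 0.065 ] ((565.5776977539062, 109.1631088256836), (45.57040023803711, 44.871246337890625), 43.701377868652344)
```

View pics/wrist5.png

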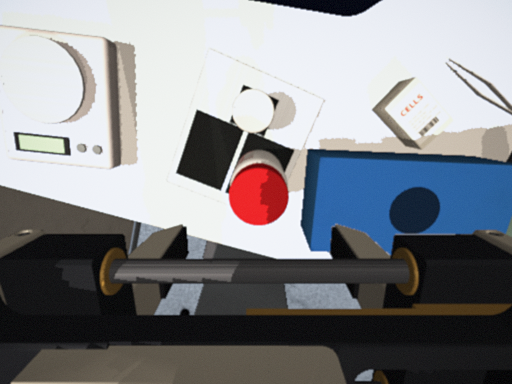

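```bash

python3 -m pendant '[[[0,-0.04,0.3,0,0,0,0],[0,0,0.5,0,0,0,0],[0,0,0.5,0,0,0,0],[0,0,0.5,0,0,0,0],[0,0,0.4,0,0,0,0],[0,0,0.4,0,0,0,0],[0,0,0.2,0,0,0,0],[0,0,0.14,0,0,0,0],[0,0,0,0,0,0,0],[0,0,0,0,0,0,0],[0,0,0,0,0,0,0]]]'
python3 plan.py 0.488 0.079 0.135 0.29
python3 - <<'E'
from cell import arm
import cv2,numpy as np
d=arm.get_image("wrist");cv2.imwrite(f"pics/wrist6.png",d["img"][:,:,::-1])
E
```

```text
clock: 17.08
position: [0.4888, 0.0794, 0.1367]
ee_rot: [3.109, 0.451, 0.002]
force: [-0.4, 0.0, 0.3]
width: 0.999
t 17.08 pos [0.4888 0.0794 0.1367] yaw 0.2881 tilt 0.08 F [-0.4  0.   0.3] w 91.9 q [ 0.21  0.44 -0.62  1.98  0.34  0.83 -1.89]
shift(tool now) [-0.022  0.004  0.043] turn [ 0.003 -0.017 -0.023] shift(after turn) [-0.022  0.004  0.044]
```

View pics/wrist6.png

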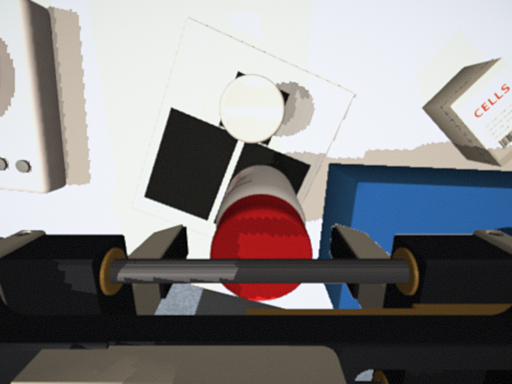

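Cap centred (x 261 px) between the fingers (187..332). Close.

```bash

python3 -m pendant '[[[0,0,0.03,0,0,0,0.2],[0,0,0,0,0,0,0.3],[0,0,0,0,0,0,0.4],[0,0,0,0,0,0,1],[0,0,0,0,0,0,1],[0,0,0,0,0,0,1],[0,0,0,0,0,0,1],[0,0,0,0,0,0,1]]]' 35
python3 plan.py
```

```text
clock: 17.8
position: [0.4882, 0.0793, 0.1348]
ee_rot: [3.109, 0.452, 0.0]
force: [-0.8, -0.4, 1.1]
width: 0.656
t 17.8 pos [0.4882 0.0793 0.1348] yaw 0.2885 tilt 0.01 F [-0.8 -0.4  1.1] w 60.3 q [ 0.21  0.44 -0.62  1.98  0.34  0.83 -1.89]
```

```bash

python3 -m pendant '[[[0,0,-0.1,0,0,0,1],[0,0,-0.25,0,0,0,1],[0,0,-0.4,0,0,0,1],[0,0,-0.5,0,0,0,1],[0,0,-0.6,0,0,0,1],[0,0,-0.6,0,0,0,1],[0,0,-0.5,0,0,0,1],[0,0,-0.5,0,0,0,1],[0,0,-0.3,0,0,0,1],[0,0,-0.2,0,0,0,1],[0,0,0,0,0,0,1],[0,0,0,0,0,0,1]]]'
python3 plan.py 0.4274 -0.3083 0.29 0.29
```

```text
clock: 18.8
position: [0.488, 0.0793, 0.2927]
ee_rot: [3.109, 0.452, 0.0]
force: [0.7, 0.3, -3.1]
width: 0.659
t 18.8 pos [0.488  0.0793 0.2927] yaw 0.2886 tilt 0.01 F [ 0.7  0.3 -3.1] w 60.6 q [ 0.29  0.26 -0.69  1.77  0.18  1.17 -1.73]
shift(tool now) [-4.21   8.859  0.068] turn [ 0.002 -0.    -0.017] shift(after turn) [-4.222  8.854  0.067]
```

```bash

python3 -m pendant '[[[-0.1,0.2,0,0,0,0,1],[-0.2,0.45,0,0,0,0,1],[-0.3,0.65,0,0,0,0,1],[-0.4,0.8,0,0,0,0,1],[-0.4,0.8,0,0,0,0,1],[-0.4,0.85,0,0,0,0,1],[-0.4,0.85,0,0,0,0,1],[-0.4,0.85,0,0,0,0,1],[-0.4,0.85,0,0,0,0,1],[-0.4,0.8,0,0,0,0,1],[-0.3,0.65,0,0,0,0,1],[-0.25,0.55,0,0,0,0,1],[-0.16,0.36,0,0,0,0,1],[-0.1,0.2,0,0,0,0,1],[0,0,0,0,0,0.5,1],[0,0,0,0,0,1,1],[0,0,0,0,0,1,1],[0,0,0,0,0,1,1],[0,0,0,0,0,1,1],[0,0,0,0,0,0.5,1]]]'
python3 -m pendant '[[[0,0,0,0,0,0,1],[0,0,0,0,0,0,1],[0,0,0,0,0,0,1]]]'
python3 plan.py 0.4274 -0.3083 0.1328 -0.108
python3 - <<'E'
from cell import arm
import cv2,numpy as np
d=arm.get_image("wrist");cv2.imwrite(f"pics/wrist7.png",d["img"][:,:,::-1]);np.savez("wrist7.npz",**d)
E
```

```text
clock: 20.47
position: [0.4272, -0.3075, 0.2919]
ee_rot: [-3.135, 0.18, 0.002]
force: [-0.3, -0.8, -3.2]
width: 0.658
clock: 20.72
position: [0.4274, -0.3079, 0.2924]
ee_rot: [-3.136, 0.171, 0.001]
force: [-0.8, 0.6, -1.3]
width: 0.655
t 20.72 pos [ 0.4274 -0.3079  0.2924] yaw -0.1092 tilt 0.04 F [-0.8  0.6 -1.3] w 60.3 q [ 0.84  0.27 -0.4   1.72  0.11  1.17 -1.27]
shift(tool now) [2.000e-03 1.100e-02 3.989e+00] turn [-0.005  0.008 -0.015] shift(after turn) [-0.     0.009  3.989]
```

View pics/wrist7.png

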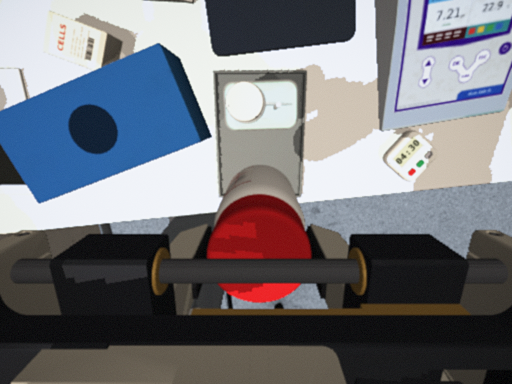

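```bash

python3 -m pendant '[[[0,0,0.2,0,0,0,1],[0,0,0.4,0,0,0,1],[0,0,0.5,0,0,0,1],[0,0,0.6,0,0,0,1],[0,0,0.6,0,0,0,1],[0,0,0.5,0,0,0,1],[0,0,0.4,0,0,0,1],[0,0,0.3,0,0,0,1],[0,0,0.2,0,0,0,1],[0,0,0.12,0,0,0,1],[0,0,0.06,0,0,0,1],[0,0,0,0,0,0,1],[0,0,0,0,0,0,1],[0,0,0,0,0,0,1]]]'
python3 -m pendant '[[[0,0,0.03,0,0,0,1],[0,0,0.03,0,0,0,1],[0,0,0,0,0,0,1],[0,0,0,0,0,0,1]]]'
python3 plan.py 0.4274 -0.3083 0.1328 -0.108
```

```text
clock: 21.93
position: [0.4281, -0.3085, 0.1382]
ee_rot: [3.136, -0.175, 0.002]
force: [-0.4, -0.7, -2.4]
width: 0.656
clock: 22.27
position: [0.4276, -0.3083, 0.1351]
ee_rot: [3.137, -0.175, -0.0]
force: [0.2, 0.6, -2.5]
width: 0.658
t 22.27 pos [ 0.4276 -0.3083  0.1351] yaw -0.1114 tilt 0.0 F [ 0.2  0.6 -2.5] w 60.6 q [ 0.8   0.44 -0.37  1.92  0.21  0.82 -1.36]
shift(tool now) [-0.004  0.001  0.059] turn [ 0.001  0.001 -0.042] shift(after turn) [-0.004  0.001  0.059]
```

```bash

python3 -m pendant '[[[0,0,0.03,0,0,0,1],[0,0,0.03,0,0,0,1],[0,0,0,0,0,0,1],[0,0,0,0,0,0,1]]]'
python3 plan.py;
```

```text
clock: 22.6
position: [0.4277, -0.3084, 0.1328]
ee_rot: [3.137, -0.175, 0.0]
force: [-0.1, -0.3, -1.0]
width: 0.66
t 22.6 pos [ 0.4277 -0.3084  0.1328] yaw -0.1114 tilt 0.01 F [-0.1 -0.3 -1. ] w 60.8 q [ 0.8   0.44 -0.37  1.92  0.21  0.82 -1.36]
```

```bash

python3 -m pendant '[[[0,0,0.02,0,0,0,1],[0,0,0,0,0,0,0.3],[0,0,0,0,0,0,0.2],[0,0,0,0,0,0,0],[0,0,0,0,0,0,0],[0,0,0,0,0,0,0],[0,0,-0.2,0,0,0,0],[0,0,-0.5,0,0,0,0],[0,0,-0.7,0,0,0,0],[0,0,-0.7,0,0,0,0],[0,0,-0.7,0,0,0,0],[0,0,-0.6,0,0,0,0],[0,0,-0.4,0,0,0,0],[0,0,-0.2,0,0,0,0],[0,0,0,0,0,-1,0],[0,0,0,0,0,-1,0],[0,0,0,0,0,-1,0],[0,0,0,0,0,-1,0],[0,0,0,0,0,-1,0],[0,0,0,0,0,0,0]]]'
python3 plan.py 0.566 0.1095 0.20 0.29
python3 - <<'E'
from cell import arm
import cv2,numpy as np
d=arm.get_image("wrist");cv2.imwrite(f"pics/wrist8.png",d["img"][:,:,::-1]);np.savez("wrist8.npz",**d)
E
```

```text
clock: 24.27
position: [0.4273, -0.3081, 0.2915]
ee_rot: [-3.107, -0.458, 0.001]
force: [0.5, 0.5, -0.0]
width: 1.001
t 24.27 pos [ 0.4273 -0.3081  0.2915] yaw 0.2924 tilt 0.06 F [ 0.5  0.5 -0. ] w 92.1 q [ 0.89  0.28 -0.47  1.72  0.14  1.17 -0.89]
shift(tool now) [ 6.332 -8.995  2.291] turn [-0.011  0.008  0.03 ] shift(after turn) [ 6.309 -9.012  2.287]
```

View pics/wrist8.png

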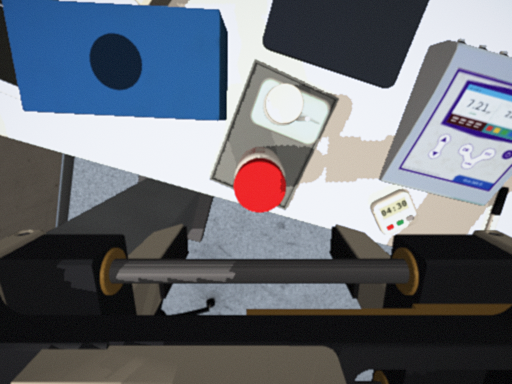

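```bash

python3 -m pendant '[[[0.3,-0.3,0,0,0,0,0],[0.5,-0.7,0,0,0,0,0],[0.6,-0.9,0,0,0,0,0],[0.6,-0.9,0,0,0,0,0],[0.6,-0.9,0,0,0,0,0],[0.6,-0.9,0,0,0,0,0],[0.7,-0.9,0,0,0,0,0],[0.7,-0.9,0.2,0,0,0,0],[0.7,-0.9,0.4,0,0,0,0],[0.5,-0.7,0.4,0,0,0,0],[0.3,-0.5,0.4,0,0,0,0],[0.2,-0.4,0.3,0,0,0,0],[0,0,0,0,0,-1,0],[0,0,0,0,0,-1,0],[0,0,0,0,0,-1,0],[0,0,0,0,0,-1,0],[0,0,0,0,0,0,0],[0,0,0,0,0,0,0]]]'
python3 plan.py 0.566 0.1095 0.058 0.61
python3 - <<'E'
from cell import arm
import cv2,numpy as np
from meas import *
P=np.load("P.npy")
m=(P[...,2]>.02)&(P[...,2]<.3)&(P[...,0]>.6)&(P[...,0]<.8)&(P[...,1]>-.03)&(P[...,1]<.25)
print("case min x",np.sort(P[m][:,0])[:200:20].round(3))
d=arm.get_image("wrist");cv2.imwrite(f"pics/wrist9.png",d["img"][:,:,::-1]);np.savez("wrist9.npz",**d)
dd=d;P=cloud(d)
m,c=comp(dd,P,.055,.075,(.565,.108),.04);W,r=topo(dd,m,.065);print(ray(dd,*c,.065).round(4),r)
E
```

```text
clock: 25.82
position: [0.5605, 0.0847, 0.2267]
ee_rot: [-2.999, -0.934, 0.001]
force: [0.2, -0.8, 0.1]
width: 1.001
t 25.82 pos [0.5605 0.0847 0.2267] yaw 0.6041 tilt 0.03 F [ 0.2 -0.8  0.1] w 92.1 q [ 0.25  0.45 -0.69  1.7   0.32  1.1  -1.5 ]
shift(tool now) [ 0.467 -0.431  4.217] turn [-0.004  0.005 -0.074] shift(after turn) [ 0.468 -0.429  4.217]
case min x [0.682 0.685 0.686 0.687 0.689 0.69  0.691 0.692 0.694 0.694]
[0.567 0.11  0.065] ((566.8099365234375, 110.37823486328125), (47.603790283203125, 47.10721206665039), 34.64397048950195)
```

View pics/wrist9.png

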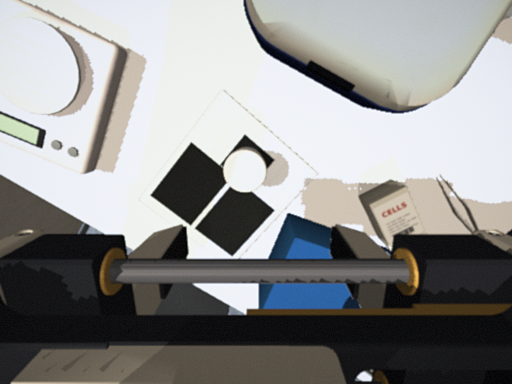

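```bash

python3 -m pendant '[[[0.25,-0.2,0.2,0,0,0,0],[0.25,-0.22,0.5,0,0,0,0],[0,0,0.6,0,0,0,0],[0,0,0.6,0,0,0,0],[0,0,0.5,0,0,0,0],[0,0,0,0,0,0,0],[0,0,0,0,0,0,0],[0,0,0,0,0,0,0]]]'
python3 plan.py 0.567 0.110 0.058
python3 - <<'E'
from cell import arm
import cv2,numpy as np
d=arm.get_image("wrist");cv2.imwrite(f"pics/wrist10.png",d["img"][:,:,::-1])
E
```

```text
clock: 26.53
position: [0.568, 0.1104, 0.1321]
ee_rot: [-2.998, -0.939, -0.002]
force: [-0.2, 0.0, 0.8]
width: 1.0
t 26.53 pos [0.568  0.1104 0.1321] yaw 0.6073 tilt 0.08 F [-0.2  0.   0.8] w 92.0 q [ 0.16  0.57 -0.64  1.78  0.41  0.93 -1.62]
shift(tool now) [-0.03  -0.007  1.854] turn [ 0.005 -0.017 -0.   ] shift(after turn) [-0.027 -0.006  1.854]
```

View pics/wrist10.png

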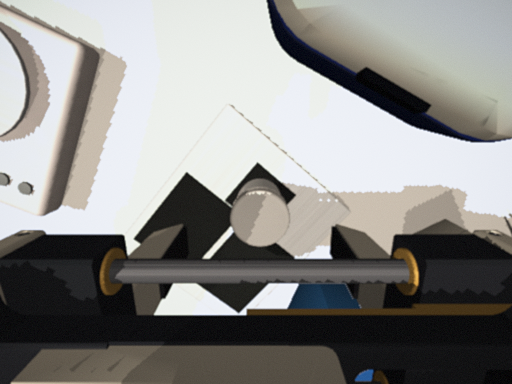

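```bash

python3 -m pendant '[[[-0.02,0,0.3,0,0,0,0],[0,0,0.4,0,0,0,0],[0,0,0.4,0,0,0,0],[0,0,0.4,0,0,0,0],[0,0,0.2,0,0,0,0],[0,0,0.1,0,0,0,0],[0,0,0,0,0,0,0],[0,0,0,0,0,0,0],[0,0,0,0,0,0,0]]]'
python3 plan.py 0.567 0.110 0.058
python3 - <<'E'
from cell import arm
import cv2,numpy as np
d=arm.get_image("wrist");cv2.imwrite(f"pics/wrist11.png",d["img"][:,:,::-1])
E
```

```text
clock: 27.33
position: [0.5674, 0.1098, 0.0599]
ee_rot: [2.997, 0.941, 0.002]
force: [1.1, 0.1, -0.6]
width: 0.998
t 27.33 pos [0.5674 0.1098 0.0599] yaw 0.6084 tilt 0.09 F [ 1.1  0.1 -0.6] w 91.8 q [ 0.12  0.65 -0.58  1.84  0.49  0.79 -1.68]
shift(tool now) [-0.005 -0.009  0.046] turn [ 0.007 -0.018 -0.   ] shift(after turn) [-0.005 -0.009  0.046]
```

View pics/wrist11.png

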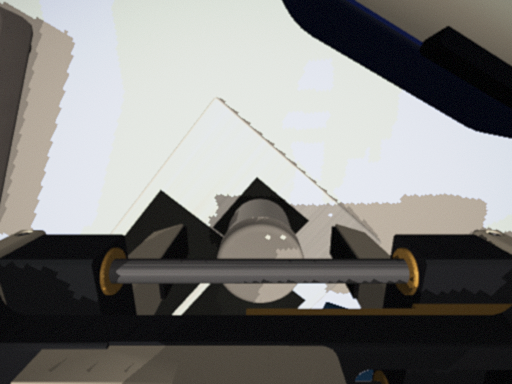

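Pot centred between the fingers (259 px). Grip gently.

```bash

python3 -m pendant '[[[0,0,0.03,0,0,0,0.3],[0,0,0,0,0,0,0.4],[0,0,0,0,0,0,0.5],[0,0,0,0,0,0,1],[0,0,0,0,0,0,1],[0,0,0,0,0,0,1],[0,0,0,0,0,0,1],[0,0,0,0,0,0,1],[0,0,0,0,0,0,1]]]' 12
python3 plan.py
```

```text
clock: 28.13
position: [0.5667, 0.1096, 0.0577]
ee_rot: [-2.997, -0.941, 0.0]
force: [-0.6, 0.2, 0.7]
width: 0.529
t 28.13 pos [0.5667 0.1096 0.0577] yaw 0.6086 tilt 0.0 F [-0.6  0.2  0.7] w 48.7 q [ 0.12  0.66 -0.58  1.84  0.49  0.79 -1.69]
```

```bash

python3 -m pendant '[[[0,0,-0.1,0,0,0,1],[0,0,-0.3,0,0,0,1],[0,0,-0.5,0,0,0,1],[0,0,-0.6,0,0,0,1],[0,0,-0.6,0,0,0,1],[0,0,-0.6,0,0,0,1],[0,0,-0.5,0,0,0,1],[0,0,-0.3,0,0,0,1],[0,0,0,0,0,0,1],[0,0,0,0,0,0,1]]]'
python3 plan.py 0.50 0.34 0.20
```

```text
clock: 28.97
position: [0.5669, 0.1095, 0.1982]
ee_rot: [2.997, 0.941, 0.002]
force: [0.3, 0.5, -1.2]
width: 0.527
t 28.97 pos [0.5669 0.1095 0.1982] yaw 0.6084 tilt 0.06 F [ 0.3  0.5 -1.2] w 48.5 q [ 0.19  0.49 -0.68  1.72  0.35  1.05 -1.56]
shift(tool now) [ 1.922 -5.684 -0.048] turn [ 0.009 -0.011 -0.   ] shift(after turn) [ 1.922 -5.684 -0.045]
```

```bash

python3 -m pendant '[[[0.1,-0.2,0,0,0,0,1],[0.2,-0.5,0,0,0,0,1],[0.22,-0.7,0,0,0,0,1],[0.22,-0.7,0,0,0,0,1],[0.22,-0.7,0,0,0,0,1],[0.22,-0.7,0,0,0,0,1],[0.22,-0.7,0,0,0,0,1],[0.22,-0.6,0,0,0,0,1],[0.2,-0.5,0,0,0,0,1],[0.1,-0.3,0,0,0,0,1],[0,-0.1,0,0,0,0,1],[0,0,0,0,0,0,1],[0,0,0,0,0,0,1],[0,0,0,0,0,0,1]]]'
python3 plan.py 0.527 0.3545 0.105
python3 - <<'E'
from cell import arm
import cv2,numpy as np
from meas import *
d=arm.get_image("wrist");cv2.imwrite(f"pics/wrist12.png",d["img"][:,:,::-1]);np.savez("wrist12.npz",**d)
d=arm.get_image("top");cv2.imwrite(f"pics/top12.png",cv2.resize(d["img"][150:270,80:230,::-1],None,fx=5,fy=5,interpolation=2));np.savez("top12.npz",**d)
E
```

```text
clock: 30.13
position: [0.5002, 0.3387, 0.1973]
ee_rot: [2.997, 0.938, -0.001]
force: [0.3, 0.1, 0.1]
width: 0.528
t 30.13 pos [0.5002 0.3387 0.1973] yaw 0.6064 tilt 0.08 F [0.3 0.1 0.1] w 48.6 q [-0.22  0.54 -0.68  1.65  0.38  1.09 -1.98]
shift(tool now) [0.777 0.053 2.307] turn [0.015 0.011 0.   ] shift(after turn) [0.775 0.056 2.307]
```

View pics/wrist12.png

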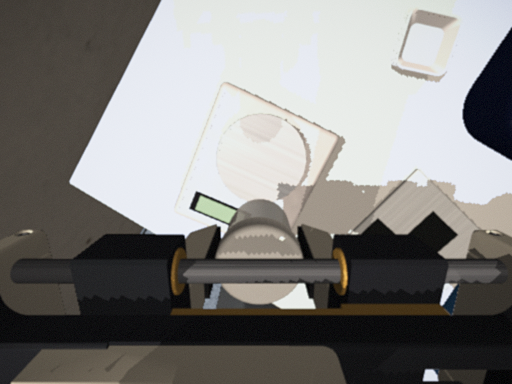

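View pics/top12.png

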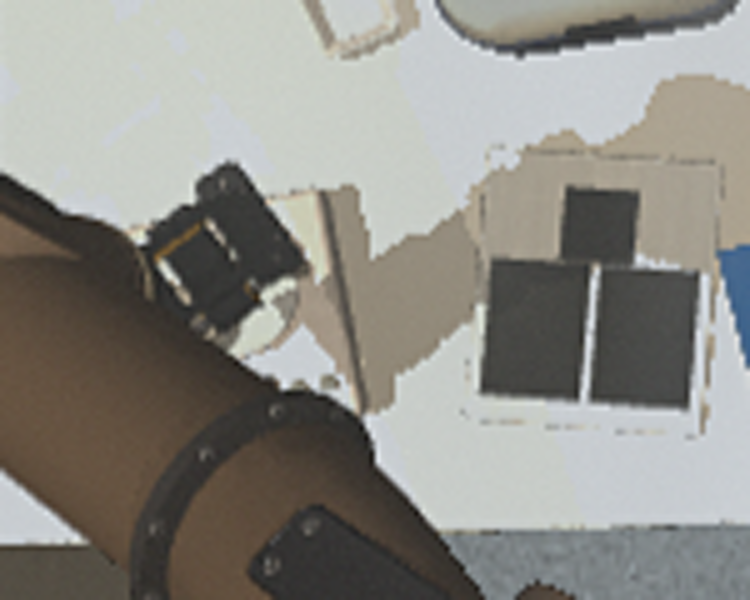

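```bash
python3 - <<'E'
import numpy as np,cv2
from meas import *
from scipy.optimize import least_squares
d=dict(np.load("wrist12.npz"));P=cloud(d)
m,c=comp(d,P,.0455,.056,(.527,.354),.06);W,r=topo(d,m,.05)
f=least_squares(lambda p:np.hypot(W[:,0]-p[0],W[:,1]-p[1])-p[2],[.527,.354,.048],loss="soft_l1",f_scale=.001);print("wrist pan",f.x,np.median(P[m>0][:,2]))
# points by eye
Q=np.array([ray(d,u,v,.05)[:2] for u,v in [(217,158),(226,134),(262,112),(300,130),(311,160),(303,183)]])
f=least_squares(lambda p:np.hypot(Q[:,0]-p[0],Q[:,1]-p[1])-p[2],[.527,.354,.048]);print("eye",f.x)
d=dict(np.load("top0.npz"));P=cloud(d)
m,c=comp(d,P,.0445,.056,(.527,.354),.06);W,r=topo(d,m,.05)
f=least_squares(lambda p:np.hypot(W[:,0]-p[0],W[:,1]-p[1])-p[2],[.527,.354,.048],loss="soft_l1",f_scale=.001);print("top pan",f.x)
d=dict(np.load("top12.npz"))
g=d["img"].max(2);m=(g<75).astype(np.uint8);m[:, :174]=0;m[:,222:]=0;m[:185]=0;m[236:]=0
for c in cv2.findContours(m,cv2.RETR_EXTERNAL,cv2.CHAIN_APPROX_NONE)[0]:
    if len(c)<20: continue
    W=np.array([ray(d,u,v,.006)[:2] for u,v in c[:,0]]);print("pad",cv2.minAreaRect((W*1000).astype(np.float32)))
E
```

```text
wrist pan [0.52869344 0.35685132 0.04670019] 0.0485665511201425
eye [0.5297375  0.35336994 0.04883869]
top pan [0.52731289 0.35498331 0.04558945]
pad ((458.9187927246094, 53.118717193603516), (19.265905380249023, 40.07181930541992), 54.99018096923828)
pad ((490.90594482421875, 92.78767395019531), (38.27083969116211, 89.45587921142578), 84.41279602050781)
pad ((497.0605163574219, 154.68373107910156), (66.61969757080078, 90.37276458740234), 84.45382690429688)
pad ((566.2644653320312, 110.47491455078125), (48.8104133605957, 49.01849365234375), 88.29975128173828)
```

```bash

python3 -m pendant '[[[0.2,0,0,0,0,0,1],[0.4,0.02,0,0,0,0,1],[0.2,0.02,0.2,0,0,0,1],[0,0,0.4,0,0,0,1],[0,0,0.5,0,0,0,1],[0,0,0.5,0,0,0,1],[0,0,0.3,0,0,0,1],[0,0,0.2,0,0,0,1],[0,0,0,0,0,0,1],[0,0,0,0,0,0,1],[0,0,0,0,0,0,1]]]'
python3 plan.py 0.528 0.355 0.1017
```

```text
clock: 31.15
position: [0.527, 0.3581, 0.1147]
ee_rot: [-2.997, -0.941, -0.002]
force: [0.8, 0.6, 0.1]
width: 0.532
t 31.15 pos [0.527  0.3581 0.1147] yaw 0.6086 tilt 0.09 F [0.8 0.6 0.1] w 48.9 q [-0.28  0.67 -0.63  1.65  0.46  0.97 -2.03]
shift(tool now) [-0.025  0.078  0.325] turn [-0.003 -0.019  0.   ] shift(after turn) [-0.025  0.078  0.325]
```

```bash

python3 -m pendant '[[[-0.03,0.08,0.1,0,0,0,1],[0,0,0.08,0,0,0,1],[0,0,0.05,0,0,0,1],[0,0,0.04,0,0,0,1],[0,0,0,0,0,0,1],[0,0,0,0,0,0,1],[0,0,0,0,0,0,1]]]'
python3 plan.py 0.528 0.355 0.1017
python3 -m pendant '[[[0,0,0.02,0,0,0,1],[0,0,0.02,0,0,0,1],[0,0,0,0,0,0,1],[0,0,0,0,0,0,1]]]'
python3 plan.py 0.528 0.355 0.1017
```

```text
clock: 31.73
position: [0.5275, 0.3543, 0.103]
ee_rot: [-2.997, -0.941, -0.0]
force: [0.3, -0.3, -0.4]
width: 0.531
t 31.73 pos [0.5275 0.3543 0.103 ] yaw 0.6087 tilt 0.01 F [ 0.3 -0.3 -0.4] w 48.9 q [-0.27  0.68 -0.62  1.66  0.47  0.95 -2.03]
shift(tool now) [ 0.021 -0.006  0.033] turn [-0.001 -0.002  0.   ] shift(after turn) [ 0.021 -0.006  0.033]
clock: 32.07
position: [0.5276, 0.3544, 0.1017]
ee_rot: [-2.997, -0.941, -0.001]
force: [-0.3, -0.6, 4.4]
width: 0.53
t 32.07 pos [0.5276 0.3544 0.1017] yaw 0.6086 tilt 0.03 F [-0.3 -0.6  4.4] w 48.8 q [-0.27  0.68 -0.62  1.66  0.47  0.95 -2.03]
shift(tool now) [ 0.017 -0.007 -0.001] turn [ 0.001 -0.007 -0.   ] shift(after turn) [ 0.017 -0.007 -0.001]
```

Contact (about 4 N). Release, lift, and look.

```bash

python3 -m pendant '[[[0,0,-0.01,0,0,0,0.45],[0,0,0,0,0,0,0.35],[0,0,0,0,0,0,0.2],[0,0,0,0,0,0,0],[0,0,0,0,0,0,0],[0,0,0,0,0,0,0],[0,0,0,0,0,0,0],[0,0,-0.2,0,0,0,0],[0,0,-0.4,0,0,0,0],[0,0,-0.6,0,0,0,0],[0,0,-0.6,0,0,0,0],[0,0,-0.6,0,0,0,0],[0,0,-0.6,0,0,0,0],[0,0,-0.6,0,0,0,0],[0,0,-0.6,0,0,0,0],[0,0,-0.4,0,0,0,0],[0,0,-0.2,0,0,0,0],[0,0,0,0,0,0,0]]]'
python3 plan.py 0.4277 -0.3084 0.29 0.29
python3 - <<'E'
from cell import arm
import cv2,numpy as np
d=arm.get_image("wrist");cv2.imwrite(f"pics/wrist13.png",d["img"][:,:,::-1]);np.savez("wrist13.npz",**d)
E
```

```text
clock: 33.57
position: [0.5278, 0.3549, 0.2961]
ee_rot: [-2.996, -0.941, -0.005]
force: [1.5, 0.0, -0.5]
width: 1.003
t 33.57 pos [0.5278 0.3549 0.2961] yaw 0.6086 tilt 0.2 F [ 1.5  0.  -0.5] w 92.3 q [-0.23  0.51 -0.7   1.43  0.33  1.31 -1.91]
shift(tool now) [-11.535  12.175   0.111] turn [-0.008 -0.043  3.983] shift(after turn) [-7.14  15.175  0.152]
```

View pics/wrist13.png

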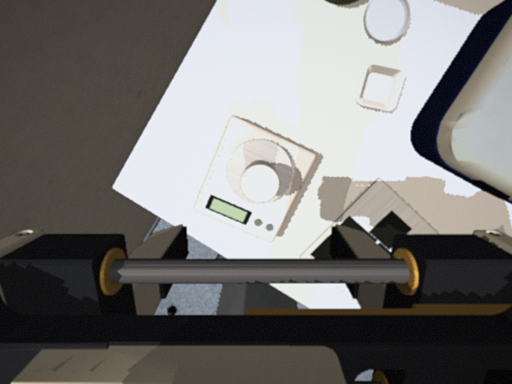

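```bash
python3 - <<'E'
import numpy as np,cv2
from meas import *
d=dict(np.load("wrist13.npz"));P=cloud(d)
m,c=comp(d,P,.095,.12,(.527,.354),.05);W,r=topo(d,m,.109);print(r)
m,c=comp(d,P,.0455,.056,(.527,.354),.06);W,r=topo(d,m,.05);print("pan",r)
E
python3 -m pendant '[[[0,0,0,0,0,1,0],[0,0,0,0,0,1,0],[0,0,0,0,0,1,0],[0,0,0,0,0,1,0],[0,0,0,0,0,0,0]]]'
python3 plan.py 0.4277 -0.3084 0.29
```

```text
((527.4642333984375, 355.55767822265625), (49.23457717895508, 46.931968688964844), 34.90636444091797)
pan ((528.5991821289062, 357.28997802734375), (93.38803100585938, 93.9462890625), 34.9066276550293)
clock: 34.03
position: [0.527, 0.3536, 0.292]
ee_rot: [3.108, 0.446, -0.003]
force: [0.2, 0.9, -0.7]
width: 0.999
t 34.03 pos [0.527  0.3536 0.292 ] yaw 0.2849 tilt 0.15 F [ 0.2  0.9 -0.7] w 91.9 q [-0.28  0.5  -0.62  1.44  0.29  1.3  -2.21]
shift(tool now) [-7.033 15.186  0.085] turn [0.015 0.029 0.   ] shift(after turn) [-7.034 15.186  0.051]
```

```bash

python3 -m pendant '[[[-0.13,0.3,0,0,0,0,0],[-0.27,0.6,0,0,0,0,0],[-0.4,0.85,0,0,0,0,0],[-0.4,0.85,0,0,0,0,0],[-0.4,0.85,0,0,0,0,0],[-0.4,0.85,0,0,0,0,0],[-0.4,0.85,0,0,0,0,0],[-0.4,0.85,0,0,0,0,0],[-0.4,0.85,0,0,0,0,0],[-0.4,0.85,0,0,0,0,0],[-0.4,0.85,0,0,0,0,0],[-0.4,0.85,0,0,0,0,0],[-0.4,0.85,0,0,0,0,0],[-0.4,0.85,0,0,0,0,0],[-0.4,0.85,0,0,0,0,0],[-0.4,0.85,0,0,0,0,0],[-0.4,0.85,0,0,0,0,0],[-0.33,0.75,0,0,0,0,0],[-0.2,0.5,0,0,0,0,0],[-0.1,0.25,0,0,0,0,0]]]'
python3 -m pendant '[[[0,0,0,0,0,1,0],[0,0,0,0,0,1,0],[0,0,0,0,0,1,0],[0,0,0,0,0,1,0],[0,0,0,0,0,1,0],[0,0,0,0,0,0,0],[0,0,0,0,0,0,0],[0,0,0,0,0,0,0]]]'
python3 plan.py 0.4277 -0.3084 0.1328 -0.1114
python3 - <<'E'
from cell import arm
import cv2,numpy as np
from meas import *
d=arm.get_image("wrist");cv2.imwrite(f"pics/wrist14.png",d["img"][:,:,::-1]);np.savez("wrist14.npz",**d)
P=cloud(d)
m,c=comp(d,P,.12,.145,(.428,-.308),.05);W,r=topo(d,m,.132);print(r)
E
```

```text
clock: 35.7
position: [0.4279, -0.3106, 0.2928]
ee_rot: [3.109, 0.448, -0.003]
force: [0.0, -0.2, 0.5]
width: 1.002
clock: 36.37
position: [0.4302, -0.3062, 0.2936]
ee_rot: [-3.137, 0.168, 0.0]
force: [-0.2, 0.6, -0.7]
width: 0.998
t 36.37 pos [ 0.4302 -0.3062  0.2936] yaw -0.1073 tilt 0.02 F [-0.2  0.6 -0.7] w 91.8 q [ 0.76  0.26 -0.31  1.72  0.09  1.17 -1.25]
shift(tool now) [-0.055  0.062  4.019] turn [-0.003  0.004  0.051] shift(after turn) [-0.056  0.061  4.019]
((428.31085205078125, -307.2294921875), (58.42826461791992, 60.03406524658203), 83.8996810913086)
```

View pics/wrist14.png

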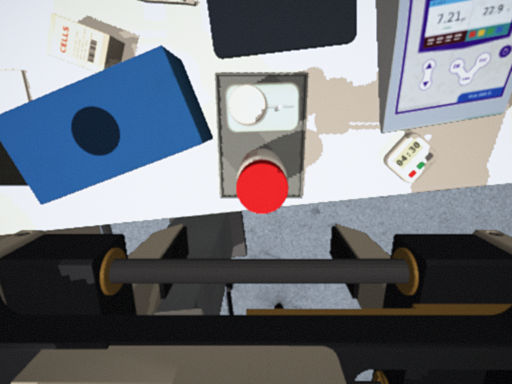

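```bash

python3 -m pendant '[[[-0.055,0.06,0.3,0,0,0.05,0],[0,0,0.5,0,0,0,0],[0,0,0.7,0,0,0,0],[0,0,0.7,0,0,0,0],[0,0,0.6,0,0,0,0],[0,0,0.5,0,0,0,0],[0,0,0.4,0,0,0,0],[0,0,0.2,0,0,0,0],[0,0,0.1,0,0,0,0],[0,0,0,0,0,0,0],[0,0,0,0,0,0,0],[0,0,0,0,0,0,0]]]'
python3 plan.py 0.4277 -0.3084 0.1328 -0.1114
python3 -m pendant '[[[0,0,0,0,0,0,0.2],[0,0,0,0,0,0,0.3],[0,0,0,0,0,0,1],[0,0,0,0,0,0,1],[0,0,0,0,0,0,1],[0,0,0,0,0,0,1],[0,0,0,0,0,0,1],[0,0,0,0,0,0,1]]]' 35
python3 plan.py
```

```text
clock: 37.42
position: [0.4285, -0.3092, 0.1348]
ee_rot: [3.136, -0.181, 0.002]
force: [0.4, 0.7, 0.1]
width: 1.002
t 37.42 pos [ 0.4285 -0.3092  0.1348] yaw -0.1151 tilt 0.1 F [0.4 0.7 0.1] w 92.2 q [ 0.74  0.43 -0.29  1.92  0.16  0.81 -1.32]
shift(tool now) [-0.023 -0.018  0.049] turn [ 0.01  -0.02  -0.046] shift(after turn) [-0.023 -0.018  0.049]
clock: 38.08
position: [0.4279, -0.3091, 0.1338]
ee_rot: [3.136, -0.181, 0.0]
force: [0.6, 0.2, 1.1]
width: 0.659
t 38.08 pos [ 0.4279 -0.3091  0.1338] yaw -0.1156 tilt 0.01 F [0.6 0.2 1.1] w 60.7 q [ 0.74  0.43 -0.29  1.93  0.16  0.81 -1.32]
```

```bash

python3 -m pendant '[[[0,0,-0.1,0,0,0,1],[0,0,-0.25,0,0,0,1],[0,0,-0.4,0,0,0,1],[0,0,-0.5,0,0,0,1],[0,0,-0.6,0,0,0,1],[0,0,-0.6,0,0,0,1],[0,0,-0.5,0,0,0,1],[0,0,-0.5,0,0,0,1],[0,0,-0.3,0,0,0,1],[0,0,-0.2,0,0,0,1],[0,0,0,0,0,0,1],[0,0,0,0,0,-0.5,1],[0,0,0,0,0,-1,1],[0,0,0,0,0,-1,1],[0,0,0,0,0,-1,1],[0,0,0,0,0,-1,1],[0,0,0,0,0,-0.5,1],[0,0,0,0,0,0,1],[0,0,0,0,0,0,1]]]'
python3 plan.py 0.488 0.0793 0.29 0.2885
```

```text
clock: 39.67
position: [0.4274, -0.3087, 0.2909]
ee_rot: [-3.109, -0.443, 0.002]
force: [0.8, 0.2, -2.5]
width: 0.658
t 39.67 pos [ 0.4274 -0.3087  0.2909] yaw 0.283 tilt 0.09 F [ 0.8  0.2 -2.5] w 60.6 q [ 0.82  0.27 -0.37  1.72  0.11  1.17 -0.87]
shift(tool now) [ 4.164 -8.891  0.03 ] turn [-0.016  0.012 -0.068] shift(after turn) [ 4.212 -8.868  0.023]
```

```bash

python3 -m pendant '[[[0.1,-0.2,0,0,0,-0.07,1],[0.2,-0.45,0,0,0,0,1],[0.3,-0.65,0,0,0,0,1],[0.4,-0.8,0,0,0,0,1],[0.4,-0.8,0,0,0,0,1],[0.4,-0.85,0,0,0,0,1],[0.4,-0.85,0,0,0,0,1],[0.4,-0.85,0,0,0,0,1],[0.4,-0.85,0,0,0,0,1],[0.4,-0.8,0,0,0,0,1],[0.3,-0.65,0,0,0,0,1],[0.25,-0.55,0,0,0,0,1],[0.16,-0.36,0,0,0,0,1],[0.1,-0.2,0,0,0,0,1],[0,0,0,0,0,0,1],[0,0,0,0,0,0,1],[0,0,0,0,0,0,1]]]'
python3 plan.py 0.488 0.0793 0.1358 0.2885
python3 - <<'E'
from cell import arm
import cv2,numpy as np
d=arm.get_image("wrist");cv2.imwrite(f"pics/wrist15.png",d["img"][:,:,::-1])
E
```

```text
clock: 41.08
position: [0.4877, 0.0774, 0.2915]
ee_rot: [3.108, 0.451, -0.001]
force: [-0.5, -0.4, -2.9]
width: 0.661
t 41.08 pos [0.4877 0.0774 0.2915] yaw 0.2884 tilt 0.06 F [-0.5 -0.4 -2.9] w 60.8 q [ 0.24  0.25 -0.61  1.78  0.16  1.16 -1.71]
shift(tool now) [ 0.023 -0.046  3.892] turn [ 0.01   0.01  -0.001] shift(after turn) [ 0.02  -0.043  3.893]
```

View pics/wrist15.png

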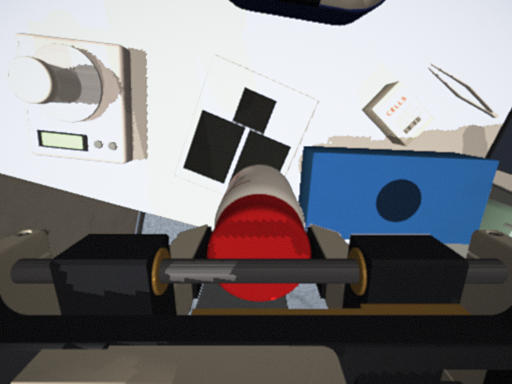

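```bash

python3 -m pendant '[[[0.02,-0.04,0.2,0,0,0,1],[0,0,0.4,0,0,0,1],[0,0,0.5,0,0,0,1],[0,0,0.6,0,0,0,1],[0,0,0.6,0,0,0,1],[0,0,0.5,0,0,0,1],[0,0,0.4,0,0,0,1],[0,0,0.3,0,0,0,1],[0,0,0.15,0,0,0,1],[0,0,0.1,0,0,0,1],[0,0,0.05,0,0,0,1],[0,0,0,0,0,0,1],[0,0,0,0,0,0,1],[0,0,0,0,0,0,1]]]'
python3 plan.py 0.488 0.0793 0.1358 0.2885
```

```text
clock: 42.3
position: [0.4887, 0.0807, 0.1404]
ee_rot: [3.109, 0.454, 0.002]
force: [0.1, -0.1, -3.0]
width: 0.655
t 42.3 pos [0.4887 0.0807 0.1404] yaw 0.29 tilt 0.07 F [ 0.1 -0.1 -3. ] w 60.3 q [ 0.16  0.42 -0.56  1.98  0.3   0.83 -1.85]
shift(tool now) [-0.026  0.029  0.115] turn [ 0.003 -0.016  0.019] shift(after turn) [-0.026  0.029  0.115]
```

```bash

python3 -m pendant '[[[-0.02,0.03,0.04,0,0,0,1],[0,0,0.03,0,0,0,1],[0,0,0,0,0,0,1],[0,0,0,0,0,0,1]]]'
python3 -m pendant '[[[0,0,0.03,0,0,0,1],[0,0,0.02,0,0,0,1],[0,0,0,0,0,0,1],[0,0,0,0,0,0,1]]]'
python3 plan.py 0.488 0.0793 0.1358 0.2885
```

```text
clock: 42.63
position: [0.4877, 0.0792, 0.1369]
ee_rot: [3.108, 0.454, -0.0]
force: [-0.8, -0.1, -3.1]
width: 0.656
clock: 42.97
position: [0.4884, 0.0795, 0.1358]
ee_rot: [3.108, 0.454, 0.002]
force: [-2.0, -1.9, 8.5]
width: 0.659
t 42.97 pos [0.4884 0.0795 0.1358] yaw 0.2902 tilt 0.09 F [-2.  -1.9  8.5] w 60.7 q [ 0.16  0.42 -0.56  1.99  0.31  0.82 -1.85]
shift(tool now) [-0.011  0.001 -0.   ] turn [ 0.006 -0.019  0.021] shift(after turn) [-0.011  0.001 -0.   ]
```

```bash

python3 -m pendant '[[[0,0,-0.02,0,0,0,1],[0,0,0,0,0,0,0.3],[0,0,0,0,0,0,0.2],[0,0,0,0,0,0,0],[0,0,0,0,0,0,0],[0,0,0,0,0,0,0],[0,0,-0.2,0,0,0,0],[0,0,-0.5,0,0,0,0],[0,0,-0.7,0,0,0,0],[0,0,-0.7,0,0,0,0],[0,0,-0.7,0,0,0,0],[0,0,-0.6,0,0,0,0],[0,0,-0.4,0,0,0,0],[0,0,-0.1,0,0,0,0],[0,0,0,0,0,0,0]]]'
python3 plan.py 0.5185 -0.3055 0.294
python3 - <<'E'
from cell import arm
import cv2,numpy as np
d=arm.get_image("wrist");cv2.imwrite(f"pics/wrist16.png",d["img"][:,:,::-1])
from meas import *
P=cloud(d);i=d["img"].astype(int)
m=((P[...,2]>.12)&(P[...,2]<.15)&(np.hypot(P[...,0]-.486,P[...,1]-.078)<.06)&(i[...,0]>120)&(i[...,1]<80)).astype(np.uint8)
print(topo(d,m,.134)[1])
E
```

```text
clock: 44.22
position: [0.4882, 0.0795, 0.2931]
ee_rot: [3.108, 0.454, 0.004]
force: [0.5, -0.1, -0.0]
width: 1.001
t 44.22 pos [0.4882 0.0795 0.2931] yaw 0.2901 tilt 0.15 F [ 0.5 -0.1 -0. ] w 92.1 q [ 0.24  0.25 -0.62  1.78  0.16  1.16 -1.71]
shift(tool now) [-2.029  9.438 -0.023] turn [ 0.007 -0.032 -0.   ] shift(after turn) [-2.029  9.438 -0.023]
((488.4704284667969, 81.19047546386719), (58.233856201171875, 57.640953063964844), 16.65308380126953)
```

View pics/wrist16.png

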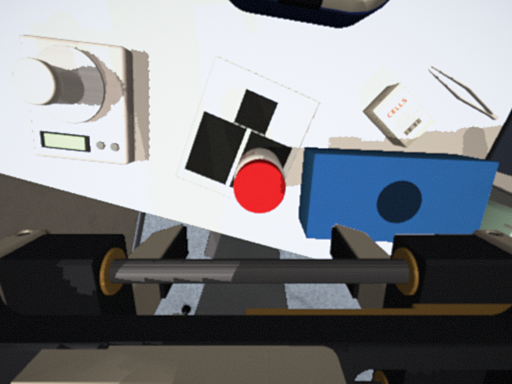

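```bash

python3 -m pendant '[[[-0.1,0.3,0,0,0,0,0],[-0.15,0.7,0,0,0,0,0],[-0.2,0.9,0,0,0,0,0],[-0.2,0.9,0,0,0,0,0],[-0.2,0.9,0,0,0,0,0],[-0.2,0.9,0,0,0,0,0],[-0.2,0.9,0,0,0,0,0],[-0.2,0.9,0,0,0,0,0],[-0.2,0.9,0,0,0,0,0],[-0.2,0.9,0,0,0,0,0],[-0.2,0.7,0,0,0,0,0],[-0.1,0.4,0,0,0,0,0],[-0.05,0.2,0,0,0,0,0],[0,0,0,0,0,1,0],[0,0,0,0,0,1,0],[0,0,0,0,0,1,0],[0,0,0,0,0,1,0],[0,0,0,0,0,1,0],[0,0,0,0,0,0,0],[0,0,0,0,0,0,0]]]'
python3 plan.py 0.5185 -0.3055 0.147 -0.1114
python3 - <<'E'
from cell import arm
import cv2,numpy as np
d=arm.get_image("wrist");cv2.imwrite(f"pics/wrist17.png",d["img"][:,:,::-1])
E
```

```text
clock: 45.93
position: [0.5125, -0.3083, 0.2914]
ee_rot: [-3.136, 0.165, 0.001]
force: [0.2, -0.4, -0.0]
width: 1.003
t 45.93 pos [ 0.5125 -0.3083  0.2914] yaw -0.1052 tilt 0.06 F [ 0.2 -0.4 -0. ] w 92.3 q [ 0.69  0.39 -0.34  1.56  0.13  1.22 -1.34]
shift(tool now) [ 0.145 -0.082  3.609] turn [-0.01   0.008  0.077] shift(after turn) [ 0.142 -0.086  3.609]
```

View pics/wrist17.png

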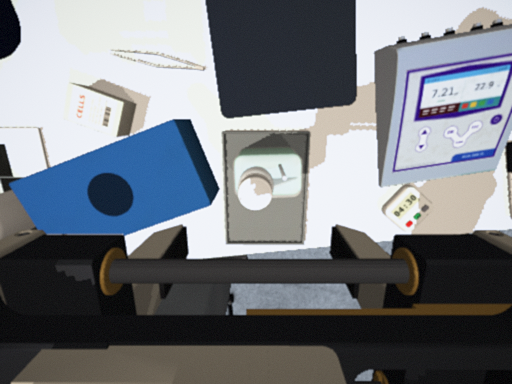

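```bash

python3 -m pendant '[[[0.14,-0.08,0.2,0,0,0.05,0],[0,0,0.4,0,0,0,0],[0,0,0.6,0,0,0,0],[0,0,0.7,0,0,0,0],[0,0,0.6,0,0,0,0],[0,0,0.5,0,0,0,0],[0,0,0.3,0,0,0,0],[0,0,0.2,0,0,0,0],[0,0,0.08,0,0,0,0],[0,0,0,0,0,0,0],[0,0,0,0,0,0,0],[0,0,0,0,0,0,0]]]'
python3 plan.py 0.5187 -0.3055 0.146 -0.1114
python3 -m pendant '[[[0,0,0,0,0,0,0.3],[0,0,0,0,0,0,0.5],[0,0,0,0,0,0,0.5],[0,0,0,0,0,0,1],[0,0,0,0,0,0,1],[0,0,0,0,0,0,1],[0,0,0,0,0,0,1],[0,0,0,0,0,0,1],[0,0,0,0,0,0,1]]]' 35
python3 plan.py
```

```text
clock: 46.98
position: [0.5188, -0.3078, 0.1497]
ee_rot: [3.136, -0.179, 0.003]
force: [-0.6, 0.4, 0.2]
width: 1.004
t 46.98 pos [ 0.5188 -0.3078  0.1497] yaw -0.1138 tilt 0.12 F [-0.6  0.4  0.2] w 92.4 q [ 0.67  0.52 -0.32  1.72  0.19  0.93 -1.41]
shift(tool now) [-0.01  -0.056  0.093] turn [ 0.009 -0.024 -0.03 ] shift(after turn) [-0.009 -0.056  0.093]
clock: 47.73
position: [0.5183, -0.3073, 0.1485]
ee_rot: [-3.136, 0.178, -0.0]
force: [0.4, -0.9, 0.1]
width: 0.398
t 47.73 pos [ 0.5183 -0.3073  0.1485] yaw -0.1136 tilt 0.02 F [ 0.4 -0.9  0.1] w 36.6 q [ 0.67  0.52 -0.32  1.73  0.19  0.93 -1.41]
```

```bash

python3 -m pendant '[[[0,0,-0.1,0,0,0,1],[0,0,-0.25,0,0,0,1],[0,0,-0.4,0,0,0,1],[0,0,-0.5,0,0,0,1],[0,0,-0.6,0,0,0,1],[0,0,-0.6,0,0,0,1],[0,0,-0.5,0,0,0,1],[0,0,-0.4,0,0,0,1],[0,0,-0.3,0,0,0,1],[0,0,0,0,0,0,1],[0,0,0,0,0,-0.3,1],[0,0,0,0,0,-0.6,1],[0,0,0,0,0,-1,1],[0,0,0,0,0,-1,1],[0,0,0,0,0,-1,1],[0,0,0,0,0,-1,1],[0,0,0,0,0,-1,1],[0,0,0,0,0,-1,1],[0,0,0,0,0,-1,1],[0,0,0,0,0,-1,1]]]'
python3 -m pendant '[[[0,0,0,0,0,-1,1],[0,0,0,0,0,-1,1],[0,0,0,0,0,-1,1],[0,0,0,0,0,-1,1],[0,0,0,0,0,-1,1],[0,0,0,0,0,-1,1],[0,0,0,0,0,-1,1],[0,0,0,0,0,-1,1],[0,0,0,0,0,-1,1],[0,0,0,0,0,-1,1],[0,0,0,0,0,-0.6,1],[0,0,0,0,0,-0.3,1],[0,0,0,0,0,0,1],[0,0,0,0,0,0,1],[0,0,0,0,0,0,1]]]'
python3 plan.py 0.477 0.1575 0.294 1.4647
```

```text
clock: 49.4
position: [0.5173, -0.3072, 0.293]
ee_rot: [-2.998, -0.933, 0.003]
force: [-0.4, 0.9, -3.8]
width: 0.396
clock: 50.65
position: [0.5179, -0.3075, 0.2941]
ee_rot: [-2.331, -2.105, 0.0]
force: [-0.1, 0.5, -4.2]
width: 0.392
t 50.65 pos [ 0.5179 -0.3075  0.2941] yaw 1.4692 tilt 0.04 F [-0.1  0.5 -4.2] w 36.1 q [ 0.9   0.45 -0.67  1.52  0.29  1.27  0.09]
shift(tool now) [ 1.1461e+01 -2.1960e+00  7.0000e-03] turn [-0.007 -0.002  0.056] shift(after turn) [ 1.1451e+01 -2.2480e+00  4.0000e-03]
```

```bash

python3 -m pendant '[[[0.2,-0.05,0,0,0,0.05,1],[0.4,-0.1,0,0,0,0,1],[0.6,-0.12,0,0,0,0,1],[0.8,-0.16,0,0,0,0,1],[0.8,-0.16,0,0,0,0,1],[0.8,-0.16,0,0,0,0,1],[0.8,-0.16,0,0,0,0,1],[0.8,-0.16,0,0,0,0,1],[0.8,-0.16,0,0,0,0,1],[0.8,-0.16,0,0,0,0,1],[0.8,-0.16,0,0,0,0,1],[0.8,-0.16,0,0,0,0,1],[0.8,-0.16,0,0,0,0,1],[0.8,-0.16,0,0,0,0,1],[0.6,-0.12,0,0,0,0,1],[0.5,-0.07,0,0,0,0,1],[0.3,-0.04,0,0,0,0,1],[0,0,0,0,0,0,1],[0,0,0,0,0,0,1],[0,0,0,0,0,0,1]]]'
python3 plan.py 0.477 0.1575 0.1505 1.4647
python3 - <<'E'
from cell import arm
import cv2,numpy as np
d=arm.get_image("wrist");cv2.imwrite(f"pics/wrist18.png",d["img"][:,:,::-1])
E
```

```text
clock: 52.32
position: [0.4751, 0.1552, 0.2945]
ee_rot: [2.334, 2.102, -0.001]
force: [0.4, 0.6, -5.2]
width: 0.397
t 52.32 pos [0.4751 0.1552 0.2945] yaw 1.4663 tilt 0.06 F [ 0.4  0.6 -5.2] w 36.5 q [ 0.26  0.31 -0.86  1.75  0.25  1.2  -0.78]
shift(tool now) [0.067 0.041 3.599] turn [-0.     0.012  0.02 ] shift(after turn) [0.063 0.041 3.599]
```

View pics/wrist18.png

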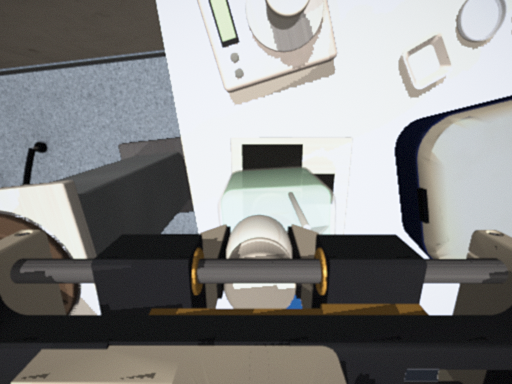

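```bash

python3 -m pendant '[[[0.06,0.04,0.2,0,0,0,1],[0,0,0.4,0,0,0,1],[0,0,0.5,0,0,0,1],[0,0,0.5,0,0,0,1],[0,0,0.5,0,0,0,1],[0,0,0.5,0,0,0,1],[0,0,0.3,0,0,0,1],[0,0,0.2,0,0,0,1],[0,0,0.15,0,0,0,1],[0,0,0.1,0,0,0,1],[0,0,0.05,0,0,0,1],[0,0,0,0,0,0,1],[0,0,0,0,0,0,1],[0,0,0,0,0,0,1]]]'
python3 plan.py 0.477 0.1575 0.1505 1.4647
```

```text
clock: 53.53
position: [0.478, 0.1579, 0.1591]
ee_rot: [2.334, 2.102, 0.002]
force: [-0.1, 0.3, -4.2]
width: 0.397
t 53.53 pos [0.478  0.1579 0.1591] yaw 1.4662 tilt 0.07 F [-0.1  0.3 -4.2] w 36.5 q [ 0.17  0.46 -0.79  1.93  0.41  0.92 -0.93]
shift(tool now) [-0.012 -0.024  0.216] turn [ 0.014 -0.005  0.019] shift(after turn) [-0.012 -0.023  0.216]
```

```bash

python3 -m pendant '[[[0,-0.02,0.07,0,0,0,1],[0,0,0.05,0,0,0,1],[0,0,0.03,0,0,0,1],[0,0,0,0,0,0,1],[0,0,0,0,0,0,1]]]'
python3 -m pendant '[[[0,0,0.03,0,0,0,1],[0,0,0.02,0,0,0,1],[0,0,0,0,0,0,1],[0,0,0,0,0,0,1]]]'
python3 plan.py 0.477 0.1575 0.1505 1.4647
```

```text
clock: 53.95
position: [0.4767, 0.1577, 0.1524]
ee_rot: [-2.334, -2.102, 0.0]
force: [1.5, 0.1, -3.3]
width: 0.394
clock: 54.28
position: [0.4769, 0.1581, 0.1508]
ee_rot: [2.334, 2.103, 0.001]
force: [-1.3, 0.7, 0.4]
width: 0.399
t 54.28 pos [0.4769 0.1581 0.1508] yaw 1.4664 tilt 0.02 F [-1.3  0.7  0.4] w 36.7 q [ 0.16  0.47 -0.78  1.94  0.42  0.9  -0.94]
shift(tool now) [-0.013  0.005  0.006] turn [ 0.004 -0.003  0.022] shift(after turn) [-0.013  0.005  0.006]
```

```bash

python3 -m pendant '[[[0,0,0,0,0,0,0.5],[0,0,0,0,0,0,0.4],[0,0,0,0,0,0,0.2],[0,0,0,0,0,0,0],[0,0,0,0,0,0,0],[0,0,0,0,0,0,0],[0,0,0,0,0,0,0],[0,0,-0.2,0,0,0,0],[0,0,-0.5,0,0,0,0],[0,0,-0.7,0,0,0,0],[0,0,-0.7,0,0,0,0],[0,0,-0.6,0,0,0,0],[0,0,-0.5,0,0,0,0],[0,0,-0.4,0,0,0,0],[0,0,-0.2,0,0,0,0],[-0.3,0,0,0,0,0,0],[-0.6,0,0,0,0,0,0],[-0.8,0,0,0,0,0,0],[-0.8,0,0,0,0,0,0],[-0.8,0,0,0,0,0,0]]]'
python3 -m pendant '[[[-0.8,0,0,0,0,0,0],[-0.8,0,0,0,0,0,0],[-0.8,0,0,0,0,0,0],[-0.8,0,0,0,0,0,0],[-0.8,0,0,0,0,0,0],[-0.8,0,0,0,0,0,0],[-0.5,0,0,0,0,0,0],[-0.2,0,0,0,0,0,0],[0,0,0,0,0,0,0],[0,0,0,0,0,0,0]]]'
python3 - <<'E'
from cell import arm
import cv2,numpy as np
from meas import *
d=arm.get_image("scene");cv2.imwrite("pics/scene19.png",d["img"][:,:,::-1])
d=arm.get_image("top");cv2.imwrite("pics/top19.png",cv2.resize(d["img"][150:270,80:380,::-1],None,fx=2.6,fy=2.6,interpolation=2))
P=cloud(d)
for n,lo,hi,xy,rad,h in [("jarcap",.122,.145,(.486,.072),.06,.134),("botcap",.165,.2,(.479,.146),.04,.18),("botbody",.108,.125,(.49,.14),.07,.118),("pot",.095,.12,(.527,.355),.04,.109)]:
    m,c=comp(d,P,lo,hi,xy,rad);W,r=topo(d,m,h)
    print(n,m.sum(),"centroid",ray(d,*c,h).round(4),"rect",np.round(r[0],1),np.round(r[1],1),round(r[2],1))
E
```

```text
clock: 55.95
position: [0.4624, 0.0254, 0.3024]
ee_rot: [-2.333, -2.103, 0.001]
force: [1.2, -0.4, -0.1]
width: 0.995
clock: 56.78
position: [0.4401, -0.1912, 0.3024]
ee_rot: [-2.333, -2.102, -0.001]
force: [-0.5, -0.1, -0.2]
width: 1.001
jarcap 285 centroid [0.4858 0.0787 0.134 ] rect [485.8  78.1] [57.5 57.3] 88.3
botcap 97 centroid [0.4734 0.1555 0.18  ] rect [473.4 155.6] [30.8 30.2] 43.9
botbody 149 centroid [0.5    0.1485 0.118 ] rect [488.7 152.6] [41.9 71.1] 89.5
pot 188 centroid [0.5248 0.3515 0.109 ] rect [525.  351.6] [49.2 45.3] 44.2
```

View pics/top19.png

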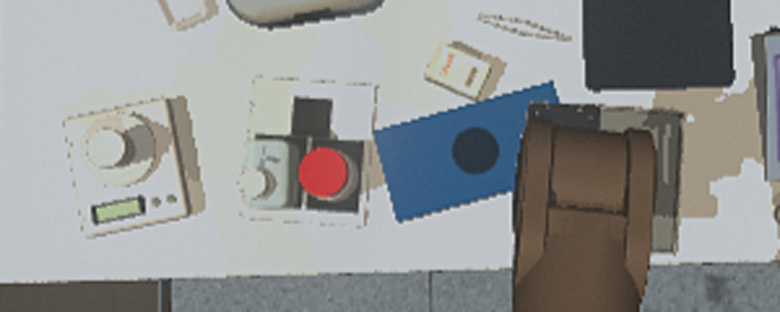

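View pics/scene19.png

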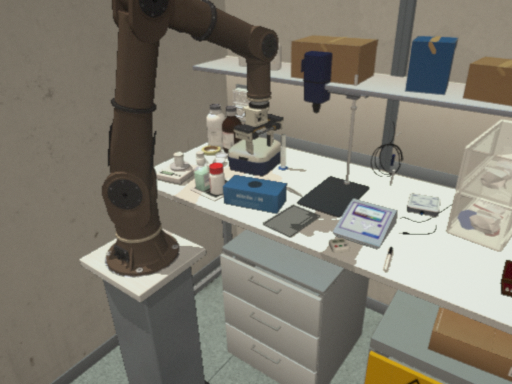

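```bash

python3 plan.py 0.3982 0.1559 0.3084 1.4714
```

```text
t 56.88 pos [ 0.4404 -0.1903  0.3026] yaw 1.4688 tilt 0.03 F [ 0.1  0.3 -0.3] w 92.0 q [ 0.89  0.23 -0.71  1.79  0.16  1.18  0.03]
shift(tool now) [ 8.504 -1.931 -0.139] turn [ 0.002 -0.007 -0.032] shift(after turn) [ 8.508 -1.909 -0.144]
```

```bash

python3 -m pendant '[[[0.3,-0.1,-0.14,0,0,-0.03,0],[0.6,-0.16,0,0,0,0,0],[0.8,-0.18,0,0,0,0,0],[0.8,-0.18,0,0,0,0,0],[0.8,-0.18,0,0,0,0,0],[0.8,-0.18,0,0,0,0,0],[0.8,-0.18,0,0,0,0,0],[0.8,-0.18,0,0,0,0,0],[0.8,-0.18,0,0,0,0,0],[0.8,-0.18,0,0,0,0,0],[0.8,-0.18,0,0,0,0,0],[0.4,-0.15,0,0,0,0,0],[0,0,0,0,0,0,0],[0,0,0,0,0,0,0],[0,0,0,0,0,0,0]]]'
python3 - <<'E'
from cell import arm
import cv2,numpy as np
from meas import *
d=arm.get_image("wrist");np.savez("wrist20.npz",**d)
for nm in ["wrist1","wrist20"]:
  d=dict(np.load(nm+".npz"));P=cloud(d);print(nm,-d["R"].T@d["t"])
  for n,lo,hi,xy,rad,h in [("botcap",.165,.2,(.476,.155),.04,.18),("botbody",.108,.125,(.495,.152),.07,.118),("pan",.042,.06,(.527,.355),.06,.05)]:
    m,c=comp(d,P,lo,hi,xy,rad);W,r=topo(d,m,h)
    print(n,m.sum(),"centroid",ray(d,*c,h).round(4),"rect",np.round(r[0],1),np.round(r[1],1),round(r[2],1),"medz",np.median(P[m>0][:,2]).round(4))
cv2.imwrite("pics/w20z.png",cv2.resize(d["img"][120:240,240:420,::-1],None,fx=4.4,fy=4.4,interpolation=cv2.INTER_CUBIC))
E
```

```text
clock: 58.13
position: [0.3934, 0.1544, 0.3082]
ee_rot: [2.33, 2.106, -0.001]
force: [-0.3, -0.0, -0.1]
width: 1.003
wrist1 [0.40672664 0.2327349  0.44294767]
botcap 923 centroid [0.4768 0.1601 0.18  ] rect [477.  159.8] [33.  35.8] 23.1 medz 0.1778
botbody 820 centroid [0.4973 0.1645 0.118 ] rect [491.6 158.7] [42.4 71.1] 84.3 medz 0.111
pan 2995 centroid [0.5255 0.3399 0.05  ] rect [525.3 335.4] [54.2 94.8] 84.3 medz 0.0489
wrist20 [0.40193997 0.2313006  0.44275175]
botcap 922 centroid [0.4721 0.1593 0.18  ] rect [472. 159.] [32.6 36.1] 41.3 medz 0.1778
botbody 846 centroid [0.4924 0.1648 0.118 ] rect [486.4 159.1] [41.6 71.5] 87.0 medz 0.111
pan 2077 centroid [0.5222 0.3344 0.05  ] rect [525.  334.4] [51.8 95. ] 84.2 medz 0.0489
```

View pics/w20z.png

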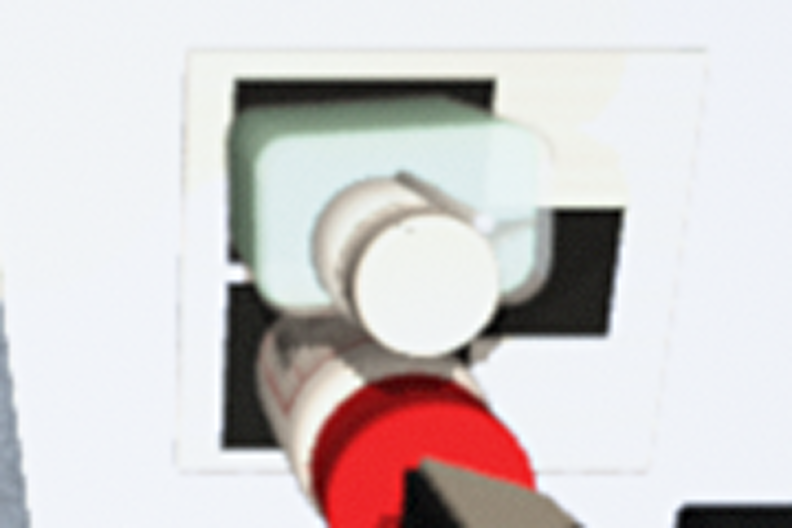

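```bash
python3 plan.py 0.4725 0.1575 0.15 1.505
```

```text
t 58.18 pos [0.3937 0.1538 0.3082] yaw 1.4684 tilt 0.05 F [ 0.5 -0.3  0. ] w 92.4 q [ 0.39  0.16 -0.98  1.88  0.14  1.18 -0.74]
shift(tool now) [0.297 1.949 3.954] turn [ 0.001  0.01  -0.458] shift(after turn) [0.222 1.959 3.954]
```

```bash

python3 -m pendant '[[[0,0.2,0,0,0,-0.46,0],[0.1,0.5,0,0,0,0,0],[0.1,0.6,0,0,0,0,0],[0.02,0.4,0.2,0,0,0,0],[0,0.26,0.4,0,0,0,0],[0,0,0.5,0,0,0,0],[0,0,0.6,0,0,0,0],[0,0,0.6,0,0,0,0],[0,0,0.5,0,0,0,0],[0,0,0.4,0,0,0,0],[0,0,0.3,0,0,0,0],[0,0,0.2,0,0,0,0],[0,0,0.15,0,0,0,0],[0,0,0,0,0,0,0],[0,0,0,0,0,0,0],[0,0,0,0,0,0,0]]]'
python3 plan.py 0.4725 0.1575 0.15 1.505
python3 -m pendant '[[[0,0,0,0,0,0,0.3],[0,0,0,0,0,0,0.4],[0,0,0,0,0,0,0.5],[0,0,0,0,0,0,1],[0,0,0,0,0,0,1],[0,0,0,0,0,0,1],[0,0,0,0,0,0,1],[0,0,0,0,0,0,1],[0,0,0,0,0,0,1]]]' 25
python3 plan.py 0.4725 0.1575 0.15 1.505
python3 - <<'E'
from cell import arm
import cv2,numpy as np
d=arm.get_image("wrist");cv2.imwrite(f"pics/wrist21.png",d["img"][:,:,::-1])
E
```

```text
clock: 59.52
position: [0.4733, 0.1578, 0.1549]
ee_rot: [2.293, 2.147, 0.002]
force: [-0.4, 0.6, -0.4]
width: 1.002
t 59.52 pos [0.4733 0.1578 0.1549] yaw 1.5053 tilt 0.07 F [-0.4  0.6 -0.4] w 92.2 q [ 0.21  0.48 -0.85  1.94  0.45  0.92 -0.93]
shift(tool now) [-0.009 -0.019  0.122] turn [ 0.015 -0.005  0.004] shift(after turn) [-0.009 -0.019  0.122]
clock: 60.27
position: [0.473, 0.1575, 0.1542]
ee_rot: [2.293, 2.147, 0.0]
force: [2.5, 0.2, -4.5]
width: 0.398
t 60.27 pos [0.473  0.1575 0.1542] yaw 1.5053 tilt 0.02 F [ 2.5  0.2 -4.5] w 36.6 q [ 0.2   0.48 -0.84  1.94  0.45  0.92 -0.93]
shift(tool now) [-0.001 -0.012  0.104] turn [0.004 0.001 0.004] shift(after turn) [-0.001 -0.012  0.104]
```

View pics/wrist21.png

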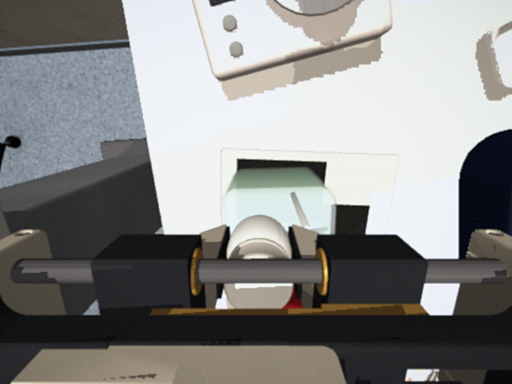

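```bash

python3 -m pendant '[[[0,0,-0.1,0,0,0,1],[0,0,-0.1,0,0,0,1],[0,0.06,0,0,0,0.25,1],[0.0,0.06,0,0,0,0.25,1],[0,0,0,0,0,0,1],[0,0,0,0,0,0,1],[0,0,0,0,0,0,1]]]' 30
python3 plan.py 0.4775 0.1578 0.1542 1.465
python3 - <<'E'
from cell import arm
import numpy as np
from meas import *
d=arm.get_image("top");P=cloud(d)
m,c=comp(d,P,.165,.2,(.476,.155),.04);print(topo(d,m,.184)[1],m.sum())
E
```

```text
clock: 60.9
position: [0.4774, 0.1571, 0.162]
ee_rot: [-2.335, -2.101, 0.001]
force: [0.1, 0.1, -4.8]
width: 0.397
t 60.9 pos [0.4774 0.1571 0.162 ] yaw 1.4655 tilt 0.02 F [ 0.1  0.1 -4.8] w 36.6 q [ 0.2   0.47 -0.84  1.92  0.43  0.94 -0.95]
shift(tool now) [ 0.017 -0.     0.194] turn [-0.004  0.003  0.006] shift(after turn) [ 0.017 -0.     0.194]Traceback (most recent call last):
  File "<stdin>", line 5, in <module>
  File "meas.py", line 7, in comp
    k=1+np.argmax(s[1:,4]);m=(l==k).astype(np.uint8)
        ~~~~~~~~~^^^^^^^^^
    return _wrapfunc(a, 'argmax', axis=axis, out=out, **kwds)
    return bound(*args, **kwds)
ValueError: attempt to get argmax of an empty sequence
```

Occluded by the arm, as expected. Lower and release gently.

```bash

python3 -m pendant '[[[0.015,0,0.07,0,0,0,1],[0,0,0.05,0,0,0,1],[0,0,0.04,0,0,0,1],[0,0,0,0,0,0,1],[0,0,0,0,0,0,1]]]'
python3 -m pendant '[[[0,0,0.02,0,0,0,1],[0,0,0,0,0,0,1],[0,0,0,0,0,0,1]]]'
python3 plan.py
```

```text
clock: 61.37
position: [0.4775, 0.1578, 0.1555]
ee_rot: [-2.335, -2.101, 0.001]
force: [-0.1, -0.5, -4.2]
width: 0.393
clock: 61.62
position: [0.4776, 0.1578, 0.1549]
ee_rot: [2.335, 2.101, -0.0]
force: [-0.2, -0.1, -3.5]
width: 0.395
t 61.62 pos [0.4776 0.1578 0.1549] yaw 1.4655 tilt 0.01 F [-0.2 -0.1 -3.5] w 36.3 q [ 0.2   0.48 -0.83  1.93  0.44  0.92 -0.96]
```

```bash

python3 -m pendant '[[[0,0,0.02,0,0,0,1],[0,0,0,0,0,0,1],[0,0,0,0,0,0,1]]]'
python3 -m pendant '[[[0,0,0.015,0,0,0,1],[0,0,0,0,0,0,1],[0,0,0,0,0,0,1]]]'
```

```text
clock: 61.87
position: [0.4777, 0.1579, 0.1542]
ee_rot: [2.335, 2.101, 0.0]
force: [-0.3, 0.5, -3.3]
width: 0.397
clock: 62.12
position: [0.4778, 0.1584, 0.1541]
ee_rot: [2.335, 2.102, 0.001]
force: [-3.1, 0.8, 5.0]
width: 0.397
```

```bash

python3 -m pendant '[[[0,0,-0.008,0,0,0,1],[0,0,0,0,0,0,1],[0,0,0,0,0,0,0.6],[0,0,0,0,0,0,0.58],[0,0,0,0,0,0,0.56],[0,0,0,0,0,0,0.54],[0,0,0,0,0,0,0.5],[0,0,0,0,0,0,0.45],[0,0,0,0,0,0,0.3],[0,0,0,0,0,0,0.1],[0,0,0,0,0,0,0],[0,0,0,0,0,0,0],[0,0,-0.2,0,0,0,0],[0,0,-0.4,0,0,0,0],[0,0,-0.6,0,0,0,0],[0,0,-0.7,0,0,0,0],[0,0,-0.7,0,0,0,0],[0,0,-0.6,0,0,0,0],[0,0,-0.4,0,0,0,0],[0,0,-0.2,0,0,0,0]]]' 5
python3 plan.py 0.3982 0.1559 0.3084 1.4714
```

```text
clock: 63.78
position: [0.4782, 0.1586, 0.3088]
ee_rot: [2.334, 2.101, 0.005]
force: [0.9, -0.2, -0.2]
width: 0.998
t 63.78 pos [0.4782 0.1586 0.3088] yaw 1.4657 tilt 0.2 F [ 0.9 -0.2 -0.2] w 91.8 q [ 0.3   0.32 -0.92  1.72  0.27  1.23 -0.8 ]
shift(tool now) [-0.276 -1.981  0.002] turn [ 0.041 -0.016 -0.072] shift(after turn) [-0.265 -1.983  0.009]
```

```bash

python3 -m pendant '[[[-0.05,-0.3,0,0,0,-0.07,0],[-0.1,-0.6,0,0,0,0,0],[-0.1,-0.6,0,0,0,0,0],[0,-0.48,0,0,0,0,0],[0,0,0,0,0,0,0],[0,0,0,0,0,0,0],[0,0,0,0,0,0,0]]]'
python3 - <<'E'
from cell import arm
import cv2,numpy as np
from meas import *
d=arm.get_image("wrist");np.savez("wrist22.npz",**d)
for nm in ["wrist1","wrist20","wrist22"]:
  d=dict(np.load(nm+".npz"));P=cloud(d);print(nm,-d["R"].T@d["t"])
  for n,lo,hi,xy,rad,h in [("botcap",.165,.2,(.476,.155),.04,.18),("botbody",.108,.125,(.495,.152),.07,.118)]:
    m,c=comp(d,P,lo,hi,xy,rad);W,r=topo(d,m,h)
    print(n,m.sum(),"centroid",ray(d,*c,h).round(4),"rect",np.round(r[0],1),np.round(r[1],1),round(r[2],1),"medz",np.median(P[m>0][:,2]).round(4))
cv2.imwrite("pics/w22z.png",cv2.resize(d["img"][120:240,240:420,::-1],None,fx=4.4,fy=4.4,interpolation=cv2.INTER_CUBIC))
E
```

```text
clock: 64.37
position: [0.3978, 0.1553, 0.3054]
ee_rot: [2.33, 2.107, -0.001]
force: [-0.2, -0.3, -0.4]
width: 0.998
wrist1 [0.40672664 0.2327349  0.44294767]
botcap 923 centroid [0.4768 0.1601 0.18  ] rect [477.  159.8] [33.  35.8] 23.1 medz 0.1778
botbody 820 centroid [0.4973 0.1645 0.118 ] rect [491.6 158.7] [42.4 71.1] 84.3 medz 0.111
wrist20 [0.40193997 0.2313006  0.44275175]
botcap 922 centroid [0.4721 0.1593 0.18  ] rect [472. 159.] [32.6 36.1] 41.3 medz 0.1778
botbody 846 centroid [0.4924 0.1648 0.118 ] rect [486.4 159.1] [41.6 71.5] 87.0 medz 0.111
wrist22 [0.40632877 0.23220862 0.43989775]
botcap 941 centroid [0.4752 0.1594 0.18  ] rect [475.1 159.2] [32.4 35.8] 41.3 medz 0.1778
botbody 846 centroid [0.495  0.1645 0.118 ] rect [489.9 158.9] [41.  71.3] 85.6 medz 0.111
```

View pics/w22z.png

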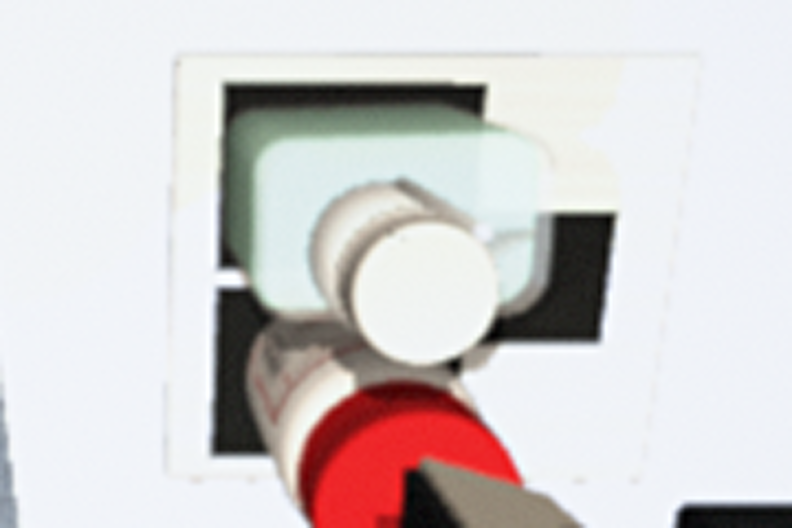

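```bash

python3 -m pendant '[[[-0.4,0,-0.3,0,0,0,0],[-0.8,0,-0.3,0,0,0,0],[-0.9,0,0,0,0,0,0],[-0.9,0,0,0,0,0,0],[-0.9,0,0,0,0,0,0],[-0.9,0,0,0,0,0,0],[-0.9,0,0,0,0,0,0],[-0.9,0,0,0,0,0,0],[-0.7,0,0,0,0,0,0],[-0.3,0,0,0,0,0,0],[0,0,0,0,0,0,0],[0,0,0,0,0,0,0],[0,0,0,0,0,0,0],[0,0,0,0,0,0,0]]]'
python3 - <<'E'
from cell import arm
import cv2,numpy as np
from meas import *
d=arm.get_image("top");cv2.imwrite("pics/top23.png",cv2.resize(d["img"][80:270,80:460,::-1],None,fx=2.1,fy=2.1,interpolation=2))
d0=dict(np.load("top0.npz"))
for nm,dd in [("start",d0),("end",d)]:
  P=cloud(dd)
  for n,lo,hi,xy,rad,h in [("jarcap",.122,.145,(.486,.072),.06,.134),("botcap",.165,.2,(.479,.146),.04,.18),("cuv",.03,.06,(.62,-.1),.06,.042),("pan/pot",.095,.12,(.527,.355),.04,.109)]:
    try:
      m,c=comp(dd,P,lo,hi,xy,rad);W,r=topo(dd,m,h);print(nm,n,m.sum(),np.round(r[0],1),np.round(r[1],1))
    except ValueError: print(nm,n,"none")
E
python3 plan.py
```

```text
clock: 65.58
position: [0.3679, -0.1455, 0.3298]
ee_rot: [-2.327, -2.11, -0.0]
force: [-0.2, -0.4, -0.1]
width: 1.001
start jarcap 287 [485.8  78.1] [57.5 57.3]
start botcap 100 [476.6 155.5] [30.9 30.9]
start cuv 322 [619.2 -89.3] [74.6 51. ]
start pan/pot none
end jarcap 287 [485.8  78.1] [57.5 57.3]
end botcap 102 [476.5 155.5] [31.1 30.8]
end cuv 324 [619.2 -89.1] [75.2 50.9]
end pan/pot 187 [525.  351.6] [49.2 45.3]
t 65.63 pos [ 0.3679 -0.1456  0.3298] yaw 1.4731 tilt 0.01 F [ 0.6  0.2 -0.2] w 91.8 q [ 0.9   0.03 -0.66  1.91  0.02  1.21  0.14]
```

View pics/top23.png

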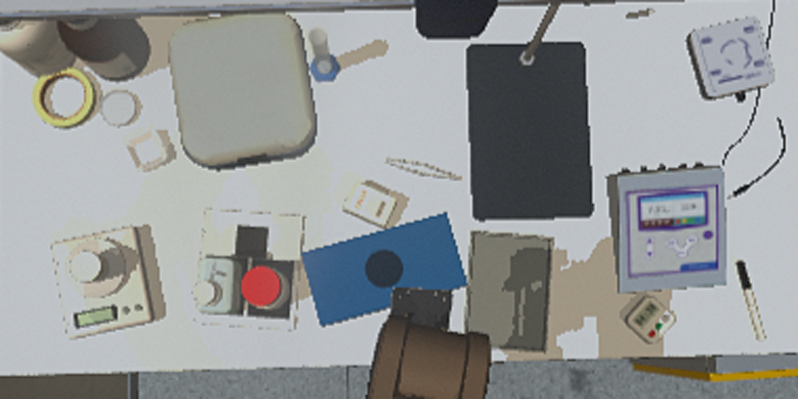

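The jar and bottle are back within about 2 mm, the pot stands on the pan, the tray is empty, and the bystanders haven't moved.

```bash
python3 -c "
from cell import arm
print(arm.sign_off())"
```

```text
the job is handed in; nothing more can be done
None
```

The job is done and handed in at about 66 s. I moved the bottle and then the jar to the parking tray, and stood the pot on the balance pan. Then I put the jar back, and after it the bottle.

**Jar:** the overhead view puts it within 0.1 mm of its start and the wrist view within about 1.5 mm.

**Bottle:** on the first return it stood about 4–5 mm off and turned about 3°. I regripped and corrected it. The last checks put it 0.1 mm (overhead) and 2 mm (wrist) from its start, turned about 1°.

**Pot:** the two views differ slightly. The wrist view puts it about 2 mm from the pan centre and the overhead view about 4 mm.

**Everything else:** the last overhead picture shows all three items upright and the tray empty. The carton measures as unmoved, and the weigh boats and timer look undisturbed. The gripper is open and clear of everything, with no contact force.

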